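Spent coin cells into the screw-top jar

ROBOT

A 7-joint arm with a two-finger parallel gripper is mounted at the origin on the work surface. World frame = base frame: x ahead of the robot, y to its left, z up, the work surface at z = 0. Lengths are in m, angles in rad, forces in N, time in s.
With the tool pointing down it reaches from about 0.4 to 0.875 m from the base axis. Payload 19.3 kg.
Tool frame: the origin (TCP) lies at the very end of the fingers, on their centre line; the grasp point (between the pads) lies bot.grasp_offset behind it (bot.grasp_offset is the distance from the TCP to the grasp point, in m); z points along the fingers, y is the direction in which the jaws open and shut (so a half turn about z gives the same grasp; the last joint's range is limited). The gripper opens to 85 mm and grips with 20 to 120 N. Pads are 22 mm wide; open, the fingers measure 114 mm over their backs; the gripper's body (76 mm by 85 mm) begins 54 mm behind the grasp point. The pads swing forward as they close: fully open they stand 13 mm farther back than shut.
Start: joints at [1.138, 0.521, -0.036, 1.599, 0.021, 1.021, -0.113], TCP at [0.222, -0.584, 0.231] pointing down, gripper open.
Joint ranges: [-2.91, 2.91], [-0.3, 2.13], [-1.5, 1.42], [0.17, 2.43], [-1.26, 4.41], [0.16, 1.93], [-2.52, 2.52]. Speed limits (rad/s): [1.89, 1.89, 2.39, 2.39, 3.01, 3.01, 3.01].

INTERFACE

Orientations are given as [roll, pitch, yaw] about the fixed x, y, z axes, in that order (R = Rz(yaw) Ry(pitch) Rx(roll)).
In Python, from workcell import bot gives the robot as it stands. The module is installed in compiled form; this text tells all that it offers.
- The arm moves only by the shell command python3 -m handwheel 'ROWS' [OPENING] [FORCE]. ROWS is JSON, a list of rows, each a list of 6 numbers: the shift along the tool's x, y, z as a fraction of full scale, then the turn, a rotation vector about the tool's x, y, z as a fraction of full scale. In form: [[x, y, z, rx, ry, rz], ...]. A call has 1 to 8 rows; each row shifts and turns the commanded pose from where the row before left it, along the tool's axes as they then stand; what a row does not reach is not made up. Full scale, the value 1, is 0.025 m for a shift and 360 degrees for a turn. A row lasts 1/8 s, in which the tool goes at most 62.5 mm and 10.7 degrees, less where a joint would pass 70% of its speed; a pose out of reach is approached as far as the arm can. A call with a number of a shift or a turn outside -1 to 1 is refused whole. A call with a gripper value outside its range is refused whole. OPENING is the closure, from -1 (fully open) to 1 (shut), set as the call begins (- or left out, the last holds). The fingers move at their own pace and stop on an object; FORCE is the grip in N (left out, the last holds). Time passes only in rows, so rows that do not move let the fingers close. It gives the time, the measured TCP pose, the force and the opening at its end, in the units of the state.
- bot.observe(): the state, without advancing time (a new reading comes with each control period).
- bot.grab_frame(name): name is "scene" or "top" or "wrist"; returns a dict with "pixels" (420x560x3 uint8, blue, green, red), "vertical_fov" (degrees; the focal length in pixels is half the picture's height over the tangent of half this angle, whatever the lens; pixels are square), "cx", "cy" (the principal point, pixels), "D" ([k1, k2, p1, p2, k3] as OpenCV has them; the pictures are not rectified), "R" (3x3) and "t" (3): a world point X has camera coordinates R X + t. Camera axes: x right, y down, z forward; pixel columns grow to the right and rows downward; lengths in m; the calibration is good to about 2 mm. A picture is of the moment at which its call begins. There is no depth.
- bot.job_done(): hands the job in, once; it reports no verdict.
Trained networks look in a picture, given as the dict that the camera call returned (one of the last four; its "shot" number tells which), for a name from the list of things; names that differ only in an ending like _2 or _b are one class to them, and where a whole thing is asked for, a point or a joint stands for the part that bears it (a point fixed in the world has none). Each returns a list of dicts, best first, with "score" (0 to 1); they miss things now and then, are a little off and sometimes report something else, mostly with a low value. They report only what shows in the picture. A call takes as long as a camera call.
- bot.trace(picture, thing): "region" (420x560 bool, what is visible of it) and "point" ([column, row] in pixels, amid what is visible of it).
The state is a dict: "clock": time; "qpos": joint angles; "qd": joint speeds; "joint_efforts": joint torques, N m; "position": TCP position; "tool_rot": TCP orientation; "force": force on the tool from outside, world axes, zero at the start; "moment": the same for the moment, N m; "grip_width": finger opening in m.
Only numpy, scipy, OpenCV 4.12 (cv2) and the standard library are available. Lean on these libraries where they do the work, as an engineer would, in place of code of your own. Each camera call takes 0.05 s, during which the arm holds its last target.

TASK

Clear the spent coin cells off the repair bench: unscrew the black lid of the glass collection jar and lay it flat on the bench, then drop every coin cell into the jar. Finally put the lid back on and screw it at least half a turn into the thread so that it holds level (it need not be tight); leave the phone, screwdriver, tweezers and flux tub where they are.

Things in the scene. Friction and masses are not known exactly. Their poses are not given: they have to be found in the camera images.
- jar: clear glass jar; origin on its axis at the bench top, z up. It does not move: its black foot (104 mm across, 14 mm high) is bolted to the bench. Body 76 mm across up to 68 mm above the bench, sloping shoulder up to 76 mm, then a neck 47 mm across up to the rim at 100 mm. The inner floor is 17 mm above the bench
- jar_mouth (a point): centre of the jar's open mouth (42 mm clear inside), level with its rim, 100 mm above the bench; z up, x and y turn with the jar. On the neck below it runs one coarse right-hand thread, 52 mm across, 6 mm per turn: counter-clockwise seen from above opens
- lid_center (a point): centre (half-way up) of the black ribbed screw lid, 60 mm across, 24 mm tall, 35 g, easy to turn; z up through its closed top. At the start it is screwed fully on, its centre 9.5 mm below the mouth, its x axis within 0.2 rad of the mouth's. It rises 6 mm per turn and comes free after about two turns, 12 mm higher, its x axis again along the mouth's; until then it cannot be pulled off
- lid: the same lid, origin at the centre of its open underside. Unscrewing takes several grasps round its side: let go, turn back, grasp again. Put back on, it catches the thread as its x axis, turning clockwise, passes the mouth's x axis, its centre then about 2.5 mm above the mouth, and sinks 6 mm per turn. Let go before the thread has caught, it leans about 10 degrees or more
- mat: blue silicone work mat lying on the bench, fixed, 300 mm (x) by 400 mm (y), 3 mm thick; origin at the centre of its underside. The bench top is at z = 0
- cell1_center (a point): centre of a spent coin cell, a steel disc 24.5 mm across and 5 mm thick, 12 g, lying flat on the mat; z up along its axis. Not always present
- cell2_center (a point): centre of a spent coin cell, a steel disc 24.5 mm across and 5 mm thick, 12 g, lying flat on the mat; z up along its axis. Not always present
- cell3_center (a point): centre of a spent coin cell, a steel disc 24.5 mm across and 5 mm thick, 12 g, lying flat on the mat; z up along its axis. Not always present
- cell4_center (a point): centre of a spent coin cell, a steel disc 24.5 mm across and 5 mm thick, 12 g, lying flat on the mat; z up along its axis. Not always present
- cell5_center (a point): centre of a spent coin cell, a steel disc 24.5 mm across and 5 mm thick, 12 g, lying flat on the mat; z up along its axis. Not always present
- phone_center (a point): centre of a phone lying on its back, 146 (x) by 71 by 8 mm; not to be disturbed
- driver_grip (a point): point inside the handle, 48 mm from its end, of a screwdriver 160 mm long lying along its x axis, handle 26 mm thick; not to be disturbed
- tweezers_center (a point): middle of steel tweezers, 124 mm long along x, 14 mm wide, 6 mm high; not to be disturbed
- tub_center (a point): centre of a closed aluminium flux tub, 46 mm across, 26 mm high; not to be disturbed

How it is judged:
On the way, in this order (a step that is already met when the one before it is completed fails the run):
1. the lid is unscrewed, taken off and laid flat on the bench or mat, let go (height (world z) of lid_center below 0.022 m and horizontal distance between lid_center and jar_mouth above 0.075 m and linear speed of lid below 0.03 m/s and contact force between the fingers and lid below 0.1 N), for 0.2 s.
2. every coin cell is inside the jar (horizontal distance between each of cell1_center, cell2_center, cell3_center, cell4_center, cell5_center and jar_mouth below 0.036 m and z of each of cell1_center, cell2_center, cell3_center, cell4_center, cell5_center in the frame of jar_mouth below -0.03 m), for 0.2 s.
At the end, for the whole second after the job is handed in: every coin cell lies inside the jar; the lid is back on the neck, centred within 4 mm, level within 0.1 rad, at least about half a turn into the thread (its centre at most 0.5 mm above the mouth; 2.5 mm when the thread just catches), at rest (all of step 2 and horizontal distance between lid_center and jar_mouth below 0.004 m and z of lid_center in the frame of jar_mouth below 0.0005 m and angle between lid_center's own z axis and vertical below 0.1 rad and linear speed of lid below 0.02 m/s); the robot touches nothing.
It fails at once if the phone is shoved more than 30 mm (distance of phone_center from where it was at the start of the episode above 0.03 m).
It fails at once if the screwdriver is shoved more than 30 mm (distance of driver_grip from where it was at the start of the episode above 0.03 m).
It fails at once if the tweezers is shoved more than 30 mm (distance of tweezers_center from where it was at the start of the episode above 0.03 m).
It fails at once if the flux tub is shoved more than 30 mm (distance of tub_center from where it was at the start of the episode above 0.03 m).
Of cell1, cell2, cell3, cell4, cell5 only 2 to 4 are there at a start; the rules pass over those that are not, and their reading is None.
At some moment in a run one of cell1, cell2, cell3, cell4, cell5 may be knocked a few centimetres aside while the robot is not near it.
Once in a run the grip may slacken for a moment while it holds something.
It also fails if it takes over 210 s, if anything falls off the work surface, if the arm or the gripper's body presses on something with over 40 N, if the wrist force passes 120 N, or if a joint passes its speed limit or range.

## Working session

There is one attempt and no reset: what is moved stays moved. The work goes in short steps, Python scripts to look and compute and a shell command to move; the robot and the scene stay as the last step left them, time stands still between calls to the robot, and variables do not carry over. Pictures are saved under pics/ and viewed, and the job is handed in when it is done.

```bash
mkdir -p pics; ls; python3 - <<'E'
from workcell import bot
import cv2,numpy as np
s=bot.observe()
for k,v in s.items(): print(k,np.round(v,4))
print(bot.grasp_offset)
for n in ["scene","top","wrist"]:
    f=bot.grab_frame(n); cv2.imwrite(f"pics/{n}0.png",f["pixels"])
    print(n,f["vertical_fov"],f["cx"],f["cy"],f["D"],np.round(f["R"],3).tolist(),np.round(f["t"],3),f["shot"])
E
```

```text
pics
clock 0.0
qpos [ 1.1378  0.522  -0.0363  1.6     0.0212  1.0211 -0.1128]
qd [ 0.0002  0.0002  0.0004  0.0003  0.0016 -0.001  -0.0018]
joint_efforts [ 1.00000e-04 -9.27135e+01  1.98040e+00 -3.69938e+01  1.78000e-02
  8.10000e-03 -0.00000e+00]
position [ 0.2216 -0.584   0.2307]
tool_rot [-3.1405e+00  1.0000e-04  3.6280e-01]
force [-0.5266 -0.2335  0.1731]
moment [-0.0139 -0.009   0.0371]
grip_width 0.0853
0.0187
scene 54.44867149408718 279.15407807517875 214.39654639479656 [0.0018115 0.        0.        0.        0.       ] [[0.863, 0.505, -0.011], [0.39, -0.681, -0.62], [-0.321, 0.531, -0.785]] [-0.483 -0.264  1.209] 1
top 57.047824433743365 283.93973691554345 207.10489685677916 [-0.06904455  0.          0.          0.          0.        ] [[0.009, -1.0, 0.019], [-0.99, -0.012, -0.141], [0.141, -0.017, -0.99]] [-0.098  0.613  0.997] 2
wrist 69.62128812350453 281.83189423305134 204.99519711298944 [0.01810439 0.         0.         0.         0.        ] [[0.355, -0.935, -0.001], [-0.89, -0.338, 0.306], [-0.286, -0.108, -0.952]] [-0.625 -0.039  0.38 ] 3
```

View pics/scene0.png

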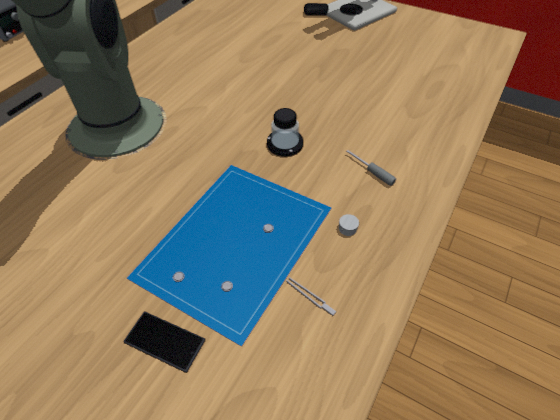

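View pics/top0.png

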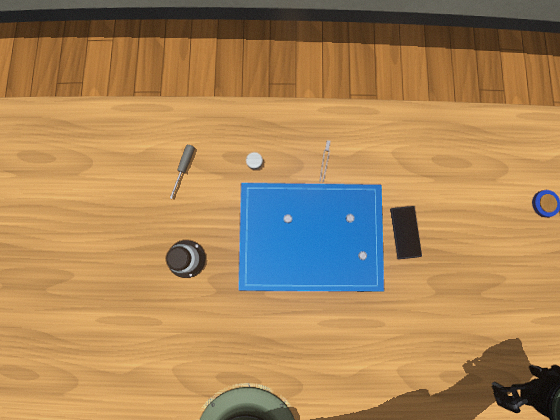

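View pics/wrist0.png

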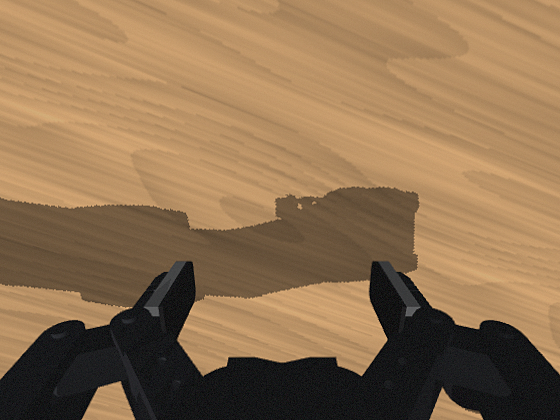

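The top view shows three cells at about (288,218), (350,218) and (363,256). The jar is at (183,258), the phone at (406,232), the driver at (183,172), the tub at (255,160) and the tweezers at (326,160). Next I'll triangulate them with the networks.

```bash
cat > h.py <<'E'
from workcell import bot
import cv2,numpy as np
from scipy.spatial.transform import Rotation as Ro
def K(f):
    h=f["pixels"].shape[0]; fl=h/2/np.tan(np.radians(f["vertical_fov"])/2)
    return np.array([[fl,0,f["cx"]],[0,fl,f["cy"]],[0,0,1.]])
def ray(f,p):
    u=cv2.undistortPoints(np.array([[p]],float),K(f),np.array(f["D"],float))[0,0]
    R=np.array(f["R"]);t=np.array(f["t"])
    d=R.T@np.array([u[0],u[1],1.]); return -R.T@t,d/np.linalg.norm(d)
def atz(f,p,z):
    o,d=ray(f,p); return o+d*(z-o[2])/d[2]
def proj(f,X):
    r,_=cv2.Rodrigues(np.array(f["R"],float))
    return cv2.projectPoints(np.atleast_2d(np.array(X,float)),r,np.array(f["t"],float),K(f),np.array(f["D"],float))[0][:,0]
def tri(obs):
    A=np.zeros((3,3));b=np.zeros(3);L=[]
    for f,p in obs:
        o,d=ray(f,p);P=np.eye(3)-np.outer(d,d);A+=P;b+=P@o;L.append((o,d))
    X=np.linalg.solve(A,b); return X,[np.linalg.norm(np.cross(d,X-o)) for o,d in L]
def tool():
    s=bot.observe(); return np.array(s["position"]),Ro.from_euler('xyz',s["tool_rot"]).as_matrix(),s
E
python3 - <<'E'
from h import *
s=bot.grab_frame("scene");t=bot.grab_frame("top")
for n in ["jar","lid","mat","cell1_center","phone_center","driver_grip","tweezers_center","tub_center"]:
    for nm,f in(("scene",s),("top",t)):
        for r in bot.trace(f,n):
            m=r["region"]; ys,xs=np.nonzero(m)
            if len(xs)==0: continue
            print(n,nm,round(r["score"],2),np.round(r["point"],1),"cen",np.round([xs.mean(),ys.mean()],1),len(xs),"bb",xs.min(),xs.max(),ys.min(),ys.max(),"z0.005:",np.round(atz(f,[xs.mean(),ys.mean()],.005)[:2],4))
E
```

```text
jar scene 0.97 [285.  140.6] cen [285.  140.9] 912 bb 267 303 123 156 z0.005: [0.4723 0.1823]
jar top 0.81 [194.7 257. ] cen [191.3 258.2] 653 bb 170 205 239 277 z0.005: [0.4746 0.1611]
lid scene 0.71 [287.  119.4] cen [284.8 118. ] 417 bb 274 296 107 128 z0.005: [0.4215 0.2696]
lid scene 0.18 [313.1 295.3] cen [313.8 297.9] 229 bb 287 335 278 314 z0.005: [ 0.7656 -0.2087]
mat scene 0.93 [230.9 253.2] cen [231.8 251.7] 18962 bb 128 331 165 346 z0.005: [ 0.5528 -0.1996]
cell1_center scene 0.51 [178.2 271. ] cen [178.9 276.2] 76 bb 174 184 272 281 z0.005: [ 0.4892 -0.3091]
cell1_center scene 0.46 [348.4 223. ] cen [348.4 225. ] 384 bb 338 358 214 236 z0.005: [0.7493 0.    ]
cell1_center scene 0.22 [309.9 290.1] cen [310.4 295.7] 358 bb 287 335 278 315 z0.005: [ 0.7571 -0.2081]
cell1_center top 0.7 [349.7 216.1] cen [349.3 217.9] 63 bb 345 353 214 222 z0.005: [ 0.5912 -0.2758]
phone_center scene 0.68 [166.7 340.6] cen [164.8 341.1] 2713 bb 124 205 312 371 z0.005: [ 0.5571 -0.4358]
phone_center top 0.82 [402.4 231.7] cen [405.5 231.8] 1212 bb 391 420 206 257 z0.005: [ 0.5536 -0.4345]
pho
[... 434 characters left out ...]
5 294.7] cen [312.8 297.3] 292 bb 289 335 279 315 z0.005: [ 0.7631 -0.2086]
tweezers_center scene 0.43 [165.1 340.4] cen [165.  341.2] 2732 bb 124 204 312 372 z0.005: [ 0.5575 -0.4358]
tweezers_center scene 0.23 [286.4 143. ] cen [285.2 140.8] 889 bb 267 303 122 156 z0.005: [0.4727 0.1828]
tweezers_center top 0.68 [324.3 144.2] cen [327.  145.3] 31 bb 325 329 141 150 z0.005: [ 0.8008 -0.2145]
tub_center scene 0.89 [351.9 222.9] cen [348.7 224.7] 340 bb 339 358 215 235 z0.005: [0.7497 0.0011]
tub_center top 0.66 [311.2 241. ] cen [310.2 237.2] 15033 bb 239 383 183 290 z0.005: [ 0.5362 -0.166 ]
tub_center top 0.64 [251.7 160.8] cen [253.7 161.1] 199 bb 247 261 153 169 z0.005: [ 0.7508 -0.005 ]
```

```bash
python3 - <<'E'
from h import *
s=bot.grab_frame("scene");t=bot.grab_frame("top")
for f,n in((s,"s"),(t,"t")):
    im=f["pixels"]
    if n=="t": c=im[228:288,150:220]; o="topjar"
    else: c=im[95:165,250:320]; o="scjar"
    cv2.imwrite(f"pics/{o}.png",cv2.resize(c,None,fx=8,fy=8,interpolation=cv2.INTER_CUBIC))
# cells: bright pixels on the blue mat
for f,n in((s,"s"),(t,"t")):
    hsv=cv2.cvtColor(f["pixels"],cv2.COLOR_BGR2HSV)
    m=((hsv[...,1]<90)&(hsv[...,2]>90)).astype(np.uint8)
    k,l,st,c=cv2.connectedComponentsWithStats(m)
    for i in range(1,k):
        if 30<st[i,4]<150:
            X=atz(f,c[i],.0055)
            if .3<X[0]<.8 and -.45<X[1]<.2: print(n,np.round(c[i],1),st[i,4],np.round(X[:2],4))
print(atz(s,[285,118.5],.09),atz(t,[178,257.5],.1), atz(t,[178,257.5],.09))
E
```

```text
s [182.6 216.8] 134 [ 0.3932 -0.1765]
s [267.9 227.6] 66 [ 0.5887 -0.1016]
s [178.1 276.3] 87 [ 0.4883 -0.3103]
s [226.8 285.6] 89 [ 0.5924 -0.2761]
t [314. 183.] 59 [ 0.6894 -0.1767]
t [240. 203.] 33 [0.6296 0.0307]
t [287.4 218.3] 51 [ 0.5881 -0.1023]
t [349.6 217.7] 52 [ 0.5917 -0.2765]
t [362.3 255.1] 57 [ 0.4877 -0.3105]
t [313. 291.] 87 [ 0.3894 -0.1737]
[0.4764424 0.1749562 0.09     ] [0.47528457 0.17372949 0.1       ] [0.47536577 0.17626352 0.09      ]
```

View pics/topjar.png

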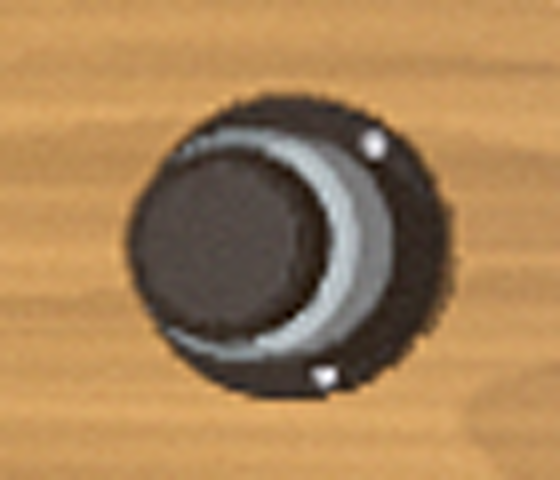

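View pics/scjar.png

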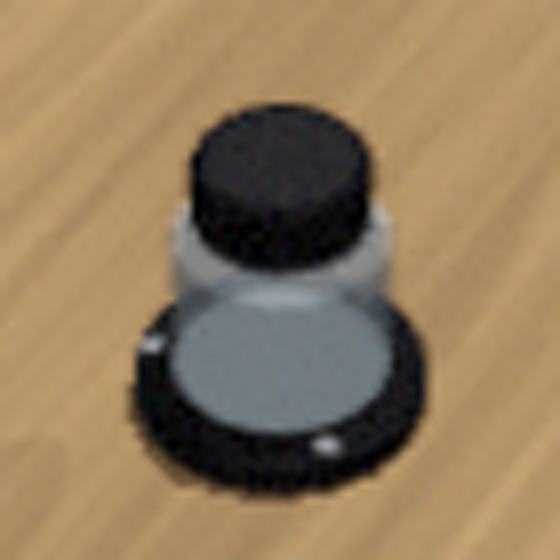

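The jar axis is near (0.475, 0.175). The cells are at (0.588,-0.102), (0.592,-0.276) and (0.488,-0.310), and both views agree to about 1 mm. Now I'll move over, keeping the yaw constant.

```bash
python3 -m handwheel '[[0.87,-0.7,-0.05,0,0,0],[0.87,-0.7,-0.05,0,0,0],[0.87,-0.7,-0.05,0,0,0],[0.87,-0.7,-0.05,0,0,0],[0.87,-0.7,-0.05,0,0,0],[0.87,-0.7,-0.05,0,0,0],[0.87,-0.7,-0.05,0,0,0],[0.87,-0.7,-0.05,0,0,0]]' -1 40
python3 -m handwheel '[[0.87,-0.7,-0.05,0,0,0],[0.87,-0.7,-0.05,0,0,0],[0.87,-0.7,-0.05,0,0,0],[0.87,-0.7,-0.05,0,0,0],[0.87,-0.7,-0.05,0,0,0],[0.87,-0.7,-0.05,0,0,0],[0.87,-0.7,-0.05,0,0,0],[0.87,-0.7,-0.05,0,0,0]]'
python3 -c "
from h import *
s=bot.observe();print(np.round(s['qpos'],3))"
```

```text
clock: 2.15
position: [0.3352, -0.3909, 0.2415]
tool_rot: [3.141, -0.0, 0.363]
force: [0.3, 0.7, 0.5]
grip_width: 0.0851
clock: 3.15
position: [0.4482, -0.1983, 0.2515]
tool_rot: [3.141, -0.0, 0.363]
force: [-0.1, 0.1, 0.5]
grip_width: 0.0851
[ 0.46   0.289 -0.203  1.915  0.071  0.944 -0.984]
```

```bash
python3 -m handwheel '[[0.45,-0.97,0,0,0,0],[0.45,-0.97,0,0,0,0],[0.45,-0.97,0,0,0,0],[0.45,-0.97,0,0,0,0],[0.45,-0.97,0,0,0,0],[0.45,-0.97,0,0,0,0],[0.45,-0.97,0,0,0,0]]'
python3 -m handwheel '[[0.45,-0.97,0,0,0,0],[0.45,-0.97,0,0,0,0],[0.45,-0.97,0,0,0,0],[0.45,-0.97,0,0,0,0],[0.45,-0.97,0,0,0,0],[0.45,-0.97,0,0,0,0],[0.45,-0.97,0,0,0,0],[0,0,0,0,0,0]]'
cat >> h.py <<'E'
def snap(n,name,fx=1):
    f=bot.grab_frame(n); cv2.imwrite(f"pics/{name}.png",f["pixels"]); return f
E
python3 -c "
from h import *
s=bot.observe();print(np.round(s['qpos'],3))
f=snap('wrist','w1')
print(-np.array(f['R']).T@np.array(f['t']), proj(f,[[.475,.175,.1025],[.475,.175,0]]))
for r in bot.trace(f,'lid')[:2]:
  ys,xs=np.nonzero(r['region']);print(r['score'],xs.mean(),ys.mean(),xs.min(),xs.max(),ys.min(),ys.max())
"
```

```text
clock: 4.03
position: [0.4612, -0.0116, 0.2515]
tool_rot: [3.141, -0.0, 0.363]
force: [0.4, -0.4, -0.3]
grip_width: 0.0855
clock: 5.03
position: [0.4743, 0.1761, 0.2513]
tool_rot: [-3.141, -0.0, 0.365]
force: [-0.2, -1.0, -0.1]
grip_width: 0.0855
[-0.16   0.33  -0.393  1.87   0.15   0.97  -1.825]
[0.54914685 0.20422064 0.39414412] [[282.70836206 191.65694671]
 [282.51949295 171.21018241]]
0.98 282.5400552486188 187.9071132596685 253 313 157 218
```

View pics/w1.png

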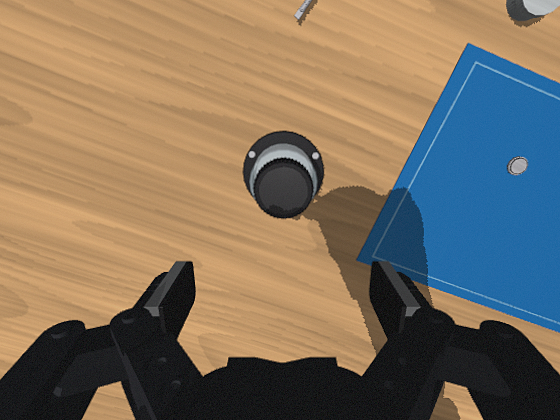

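The wrist view shows the lid at (283,188), with the foot and its two bolts behind it. I'll fit a lid cylinder silhouette to the wrist mask and to the scene mask.

```bash
cat >> h.py <<'E'
from scipy.optimize import least_squares
def cyl(f,x,y,z0,z1,r):
    a=np.linspace(0,2*np.pi,72,endpoint=False)
    P=np.vstack([np.c_[x+r*np.cos(a),y+r*np.sin(a),0*a+z] for z in(z0,z1)])
    h=cv2.convexHull(proj(f,P).astype(np.float32))
    m=cv2.moments(h); return np.array([m['m10']/m['m00'],m['m01']/m['m00'],m['m00']])
def fitcyl(f,mask,z0,z1,r,g):
    ys,xs=np.nonzero(mask); h=cv2.convexHull(np.c_[xs,ys].astype(np.int32)); mm=cv2.moments(h)
    c=np.array([mm['m10']/mm['m00'],mm['m01']/mm['m00']])
    s=least_squares(lambda p:cyl(f,p[0],p[1],z0,z1,r)[:2]-c,g)
    return s.x, mm['m00'], cyl(f,*s.x,z0,z1,r)[2]
E
python3 -c "
from h import *
for n in('wrist','scene'):
  f=bot.grab_frame(n)
  r=bot.trace(f,'lid')[0]
  print(n,r['score'],fitcyl(f,r['region'],.0785,.1025,.03,[.475,.175]))
  hsv=f['pixels'].max(2); 
f=bot.grab_frame('wrist')
# dark foot+jar silhouette: foot fit via bolts
im=f['pixels'][120:230,230:340]; cv2.imwrite('pics/w1c.png',cv2.resize(im,None,fx=5,fy=5,interpolation=cv2.INTER_CUBIC))
for b in ([252,155],[315,156]): print(atz(f,b,.0145))
"
```

```text
wrist 0.66 (array([0.47685266, 0.17577362]), 2908.5, np.float64(2922.9859108915552))Traceback (most recent call last):
  File "<string>", line 5, in <module>
    r=bot.trace(f,'lid')[0]
      ~~~~~~~~~~~~~~~~~~^^^
IndexError: list index out of range
```

```bash
python3 -m handwheel '[[0.06,0.06,0,0,0,0],[0,0,0,0,0,0.029],[0,0,0,0,0,0.029],[0,0,0,0,0,0.029],[0,0,1,0,0,0],[0,0,1,0,0,0],[0,0,1,0,0,0],[0,0,1,0,0,0]]'
python3 -m handwheel '[[0,0,0.8,0,0,0],[0,0,0.6,0,0,0],[0,0,0.5,0,0,0],[0,0,0.5,0,0,0],[0,0,0.5,0,0,0],[0,0,0.03,0,0,0],[0,0,0,0,0,0]]'
python3 -c "
from h import *
s=bot.observe();print(np.round(s['qpos'],3))
f=snap('scene','s1');cv2.imwrite('pics/s1c.png',cv2.resize(f['pixels'][40:180,200:370],None,fx=4,fy=4,interpolation=cv2.INTER_CUBIC))"
```

```text
clock: 6.32
position: [0.4767, 0.1731, 0.1506]
tool_rot: [-3.141, -0.0, -0.184]
force: [0.8, -0.0, -0.6]
grip_width: 0.0854
clock: 7.2
position: [0.4766, 0.1735, 0.0783]
tool_rot: [-3.141, -0.0, -0.184]
force: [-0.2, 0.2, -0.9]
grip_width: 0.0855
[-0.303  0.575 -0.217  2.019  0.219  0.569 -2.425]
```

View pics/s1c.png

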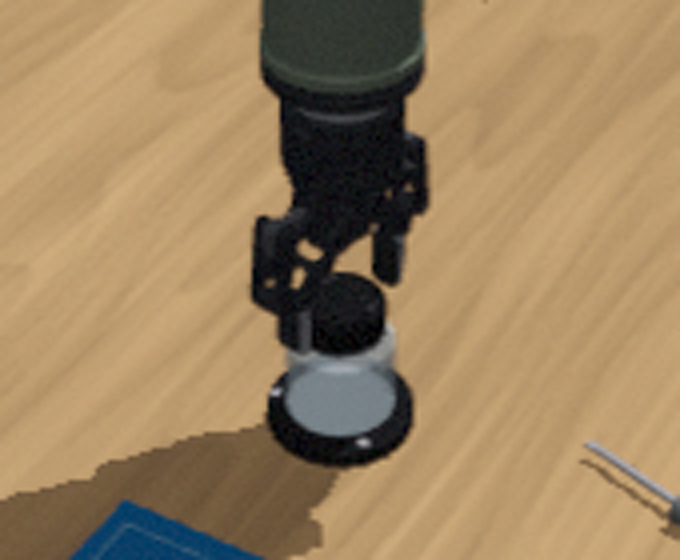

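The open fingers straddle the lid. I'll nudge 1.7 mm and close.

```bash
python3 -m handwheel '[[0,-0.06,0,0,0,0],[0,0,0,0,0,0],[0,0,0,0,0,0],[0,0,0,0,0,0],[0,0,0,0,0,0],[0,0,0,0,0,0],[0,0,0,0,0,0]]' 1 40
```

```text
clock: 8.12
position: [0.477, 0.1752, 0.0787]
tool_rot: [-3.141, -0.001, -0.184]
force: [-1.9, 0.8, 8.5]
grip_width: 0.0589
```

```bash
python3 -m handwheel '[[0,0,-0.007,0,0,-0.029],[0,0,-0.007,0,0,-0.029],[0,0,-0.007,0,0,-0.029],[0,0,-0.007,0,0,-0.029],[0,0,-0.007,0,0,-0.029],[0,0,-0.007,0,0,-0.029],[0,0,-0.007,0,0,-0.029],[0,0,-0.007,0,0,-0.029]]'
python3 -c "
from h import *
s=bot.observe();print(np.round(s['qpos'],3), s['moment'])"
```

```text
clock: 9.12
position: [0.4762, 0.1768, 0.0798]
tool_rot: [-3.141, -0.002, 1.281]
force: [-7.4, 11.1, -1.2]
grip_width: 0.0591
[-0.023  0.632 -0.605  2.002  0.562  0.676 -1.278] [ 2.5135331   1.60755736 -0.25922344]
```

```bash
python3 -m handwheel '[[0.02,-0.02,-0.007,0,0,-0.029],[0,0,-0.007,0,0,-0.029],[0,0,-0.007,0,0,-0.029],[0,0,-0.007,0,0,-0.029],[0,0,-0.007,0,0,-0.029],[0,0,-0.007,0,0,-0.029],[0,0,-0.007,0,0,-0.029],[0,0,-0.007,0,0,-0.029]]'
python3 -m handwheel '[[0,0,-0.007,0,0,-0.029],[0,0,-0.007,0,0,-0.029],[0,0,-0.007,0,0,-0.029],[0,0,-0.007,0,0,-0.029],[0,0,-0.007,0,0,-0.029],[0,0,-0.007,0,0,-0.029],[0,0,-0.007,0,0,-0.029],[0,0,-0.007,0,0,-0.029]]'
python3 -c "
from h import *
s=bot.observe();print(np.round(s['qpos'],3), s['moment'])"
```

```text
clock: 10.12
position: [0.4735, 0.1763, 0.0804]
tool_rot: [-3.14, -0.004, 2.739]
force: [-21.3, 5.5, -0.9]
grip_width: 0.0588
clock: 11.12
position: [0.4738, 0.1738, 0.0814]
tool_rot: [3.139, -0.006, -2.088]
force: [-16.9, -6.8, 2.5]
grip_width: 0.0588
[ 0.349  0.908 -1.219  1.987  1.017  1.055  1.26 ] [-1.57545127  3.7712955  -0.47425635]
```

```bash
python3 -m handwheel '[[0,0,0,0,0,0],[0,0,0,0,0,0],[0,0,0,0,0,0],[0,0,0,0,0,0]]' -0.8
python3 -c "
from h import *
p,R,s=tool();print(np.round(s['qpos'],3), s['moment'],R.T@(np.array([.4752,.1755,.0815])-p))"
```

```text
clock: 11.62
position: [0.4766, 0.1755, 0.0824]
tool_rot: [-3.141, 0.0, -2.095]
force: [0.1, 0.5, -0.1]
grip_width: 0.077
[ 0.348  0.907 -1.219  1.984  1.019  1.052  1.254] [ 0.00059732 -0.03322389  0.00123718] [0.00071258 0.00118533 0.00089202]
```

```bash
python3 -m handwheel '[[0.03,0.05,0,0,0,0.029],[0,0,0,0,0,0.029],[0,0,0,0,0,0.029],[0,0,0,0,0,0.029],[0,0,0,0,0,0.029],[0,0,0,0,0,0.029],[0,0,0,0,0,0.029],[0,0,0,0,0,0.029]]'
python3 -m handwheel '[[0,0,0,0,0,0.029],[0,0,0,0,0,0.029],[0,0,0,0,0,0.029],[0,0,0,0,0,0.029],[0,0,0,0,0,0.029],[0,0,0,0,0,0.029],[0,0,0,0,0,0.029],[0,0,0,0,0,0.029]]'
python3 -m handwheel '[[0,0,0,0,0,0.029],[0,0,0,0,0,0.029],[0,0,0,0,0,0.029],[0,0,0,0,0,0.029],[0,0,0,0,0,0.029],[0,0,0,0,0,0.029],[0,0,0,0,0,0.029],[0,0,0,0,0,0]]'
python3 -c "
from h import *
p,R,s=tool();print(np.round(s['qpos'],3), s['moment'],R.T@(np.array([.4752,.1755,.0825])-p))"
```

```text
clock: 12.62
position: [0.4751, 0.1755, 0.0824]
tool_rot: [3.141, 0.0, 2.725]
force: [-0.1, 0.9, -0.7]
grip_width: 0.0768
clock: 13.62
position: [0.4751, 0.1756, 0.0824]
tool_rot: [3.141, -0.0, 1.268]
force: [0.5, 0.2, -0.4]
grip_width: 0.077
clock: 14.62
position: [0.475, 0.1758, 0.0824]
tool_rot: [3.141, -0.001, -0.0]
force: [0.2, -0.5, 0.2]
grip_width: 0.0767
[-0.249  0.573 -0.296  2.016  0.288  0.591 -2.312] [-0.00787017 -0.03306555 -0.03903432] [ 2.14989622e-04  3.07378444e-04 -5.31756616e-05]
```

```bash
python3 -m handwheel '[[0,0,0,0,0,0],[0,0,0,0,0,0],[0,0,0,0,0,0],[0,0,0,0,0,0],[0,0,0,0,0,0]]' 1 40
python3 -m handwheel '[[0,0,-0.007,0,0,-0.029],[0,0,-0.007,0,0,-0.029],[0,0,-0.007,0,0,-0.029],[0,0,-0.007,0,0,-0.029],[0,0,-0.007,0,0,-0.029],[0,0,-0.007,0,0,-0.029],[0,0,-0.007,0,0,-0.029],[0,0,-0.007,0,0,-0.029]]'
python3 -m handwheel '[[0,0,-0.007,0,0,-0.029],[0,0,-0.007,0,0,-0.029],[0,0,-0.007,0,0,-0.029],[0,0,-0.007,0,0,-0.029],[0,0,-0.007,0,0,-0.029],[0,0,-0.007,0,0,-0.029],[0,0,-0.007,0,0,-0.029],[0,0,-0.007,0,0,-0.029]]'
python3 -m handwheel '[[0,0,-0.007,0,0,-0.029],[0,0,-0.007,0,0,-0.029],[0,0,-0.007,0,0,-0.029],[0,0,-0.007,0,0,-0.029],[0,0,-0.007,0,0,-0.029],[0,0,-0.007,0,0,-0.029],[0,0,-0.007,0,0,-0.029],[0,0,0,0,0,0]]'
python3 -c "
from h import *
p,R,s=tool();print(np.round(s['qpos'],3), s['moment'],R.T@(np.array([.4752,.1755,.0825])-p))"
```

```text
clock: 15.25
position: [0.475, 0.1755, 0.0824]
tool_rot: [-3.141, 0.0, 0.001]
force: [-2.1, 0.8, 4.8]
grip_width: 0.0591
clock: 16.25
position: [0.4751, 0.1754, 0.0839]
tool_rot: [3.141, -0.0, 1.464]
force: [-2.6, 0.6, 3.3]
grip_width: 0.0589
clock: 17.25
position: [0.4751, 0.1753, 0.0853]
tool_rot: [3.141, 0.0, 2.922]
force: [-1.5, 1.6, 2.0]
grip_width: 0.0589
clock: 18.25
position: [0.4752, 0.1752, 0.0864]
tool_rot: [3.142, 0.001, -2.091]
force: [-2.1, -1.6, 5.9]
grip_width: 0.0589
[ 0.361  0.914 -1.244  1.985  1.024  1.071  1.251] [-0.41796714  0.32936374  0.15063073] [-0.00022293  0.00018577  0.00394591]
```

```bash
python3 -m handwheel '[[0,0,0,0,0,0],[0,0,0,0,0,0],[0,0,0,0,0,0],[0,0,0,0,0,0]]' -0.8
python3 -m handwheel '[[0,0,0,0,0,0.029],[0,0,0,0,0,0.029],[0,0,0,0,0,0.029],[0,0,0,0,0,0.029],[0,0,0,0,0,0.029],[0,0,0,0,0,0.029],[0,0,0,0,0,0.029],[0,0,0,0,0,0.029]]'
python3 -m handwheel '[[0,0,0,0,0,0.029],[0,0,0,0,0,0.029],[0,0,0,0,0,0.029],[0,0,0,0,0,0.029],[0,0,0,0,0,0.029],[0,0,0,0,0,0.029],[0,0,0,0,0,0.029],[0,0,0,0,0,0.029]]'
python3 -m handwheel '[[0,0,0,0,0,0.029],[0,0,0,0,0,0.029],[0,0,0,0,0,0.029],[0,0,0,0,0,0.029],[0,0,0,0,0,0.029],[0,0,0,0,0,0.029],[0,0,0,0,0,0.029],[0,0,0,0,0,0.029]]'
python3 -c "
from h import *
p,R,s=tool();print(np.round(s['qpos'],3), s['moment'],R.T@(np.array([.4752,.1754,.0865])-p))"
```

```text
clock: 18.75
position: [0.475, 0.1754, 0.0863]
tool_rot: [-3.141, 0.0, -2.094]
force: [-0.7, 0.1, 0.6]
grip_width: 0.0767
clock: 19.75
position: [0.475, 0.1755, 0.0863]
tool_rot: [3.141, 0.0, 2.726]
force: [0.1, -0.3, 0.6]
grip_width: 0.0768
clock: 20.75
position: [0.475, 0.1756, 0.0864]
tool_rot: [3.141, -0.0, 1.268]
force: [-1.2, 0.9, -0.9]
grip_width: 0.0769
clock: 21.75
position: [0.4749, 0.1757, 0.0863]
tool_rot: [-3.141, -0.0, -0.19]
force: [-0.0, -1.2, -0.2]
grip_width: 0.077
[-0.263  0.564 -0.277  2.015  0.263  0.596 -2.479] [0.01862629 0.03704    0.03046432] [ 0.00030044  0.00021075 -0.00015165]
```

```bash
python3 -m handwheel '[[0,0,0,0,0,0],[0,0,0,0,0,0],[0,0,0,0,0,0],[0,0,0,0,0,0],[0,0,0,0,0,0]]' 1 50
python3 -m handwheel '[[0,0,-0.007,0,0,-0.029],[0,0,-0.007,0,0,-0.029],[0,0,-0.007,0,0,-0.029],[0,0,-0.007,0,0,-0.029],[0,0,-0.007,0,0,-0.029],[0,0,-0.007,0,0,-0.029],[0,0,-0.007,0,0,-0.029],[0,0,-0.007,0,0,-0.029]]'
python3 -m handwheel '[[0,0,-0.007,0,0,-0.029],[0,0,-0.007,0,0,-0.029],[0,0,-0.007,0,0,-0.029],[0,0,-0.007,0,0,-0.029],[0,0,-0.007,0,0,-0.029],[0,0,-0.007,0,0,-0.029],[0,0,-0.007,0,0,-0.029],[0,0,-0.007,0,0,-0.029]]'
python3 -m handwheel '[[0,0,-0.007,0,0,-0.029],[0,0,-0.007,0,0,-0.029],[0,0,-0.007,0,0,-0.029],[0,0,-0.007,0,0,-0.029],[0,0,-0.007,0,0,-0.029],[0,0,-0.007,0,0,-0.029],[0,0,0,0,0,0]]'
python3 -c "
from h import *
p,R,s=tool();print(np.round(s['qpos'],3), s['moment'],R.T@(np.array([.4752,.1755,.0825])-p))"
```

```text
clock: 22.38
position: [0.4748, 0.1757, 0.0864]
tool_rot: [-3.141, 0.0, -0.18]
force: [-3.3, 1.7, 5.8]
grip_width: 0.059
clock: 23.38
position: [0.475, 0.1754, 0.0879]
tool_rot: [3.141, -0.0, 1.284]
force: [-4.5, 0.9, 4.7]
grip_width: 0.0585
clock: 24.38
position: [0.4751, 0.1755, 0.0894]
tool_rot: [3.141, 0.0, 2.741]
force: [-1.9, 1.2, 0.5]
grip_width: 0.0584
clock: 25.25
position: [0.4754, 0.1753, 0.0903]
tool_rot: [3.141, 0.001, -2.454]
force: [0.1, -1.4, 6.1]
grip_width: 0.0588
[ 0.346  0.879 -1.208  1.984  0.989  1.039  0.914] [-0.38149193  0.166041    0.16495378] [4.07293365e-05 2.67318884e-04 7.84688333e-03]
```

```bash
python3 -m handwheel '[[0,0,-0.007,0,0,-0.029],[0,0,-0.06,0,0,0],[0,0,-0.06,0,0,0],[0,0,0,0,0,0]]'
```

```text
clock: 25.75
position: [0.4752, 0.1754, 0.0935]
tool_rot: [-3.141, 0.0, -2.278]
force: [-0.4, -0.2, 0.4]
grip_width: 0.0586
```

```bash
python3 -m handwheel '[[0,0,-0.9,0,0,0],[0,0,-0.9,0,0,0],[-0.1,-0.86,0,0,0,0],[-0.1,-0.86,0,0,0,0],[-0.1,-0.86,0,0,0,0],[-0.1,-0.86,0,0,0,0],[-0.1,-0.86,0,0,0,0],[-0.1,-0.86,0,0,0,0]]'
python3 -m handwheel '[[-0.1,-0.86,0.3,0,0,0],[0,0,0.9,0,0,0],[0,0,0.9,0,0,0],[0,0,0.9,0,0,0],[0,0,0.6,0,0,0],[0,0,0,0,0,0]]'
python3 -c "
from h import *
p,R,s=tool();print(np.round(s['qpos'],3))
f=snap('scene','s2');cv2.imwrite('pics/s2c.png',cv2.resize(f['pixels'][70:230,230:430],None,fx=4,fy=4,interpolation=cv2.INTER_CUBIC))
print(proj(f,[[.6,.09,.012]]))"
```

```text
clock: 26.75
position: [0.5835, 0.1027, 0.1383]
tool_rot: [-3.141, -0.0, -2.278]
force: [-0.4, 0.9, -1.0]
grip_width: 0.0584
clock: 27.5
position: [0.6003, 0.0914, 0.0472]
tool_rot: [3.14, -0.001, -2.276]
force: [0.7, 0.3, -0.4]
grip_width: 0.0585
[ 0.45   1.05  -1.156  1.733  1.069  1.132  1.38 ]
[[310.12369408 176.13739606]]
```

View pics/s2c.png

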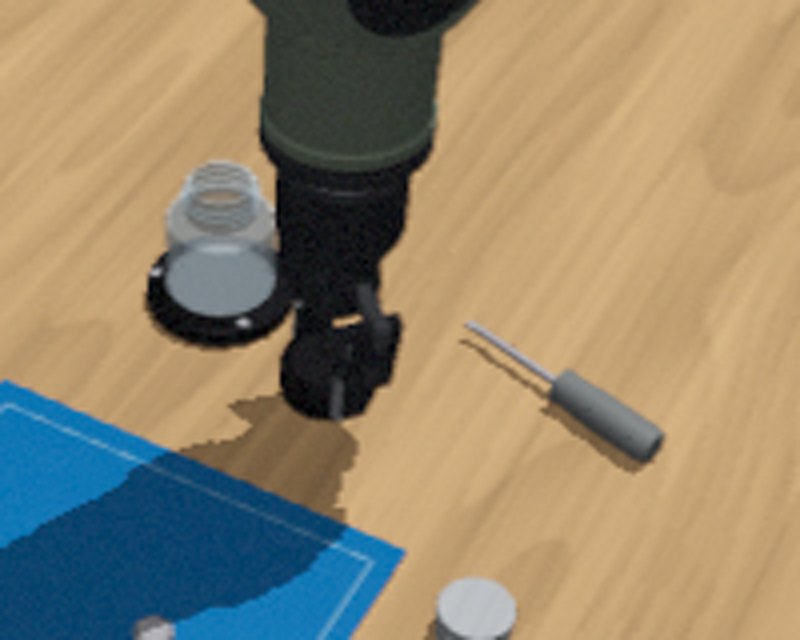

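The lid is held over the free bench and the jar is open with its thread showing. Lowering it now.

```bash
python3 -m handwheel '[[0,0,0.6,0,0,0],[0,0,0.6,0,0,0],[0,0,0.4,0,0,0],[0,0,0.1,0,0,0],[0,0,0.05,0,0,0],[0,0,0,0,0,0]]'
```

```text
clock: 28.3
position: [0.601, 0.0913, 0.0048]
tool_rot: [-3.141, 0.0, -2.276]
force: [0.1, 0.2, -0.4]
grip_width: 0.0587
```

```bash
python3 -m handwheel '[[0,0,0.06,0,0,0],[0,0,0,0,0,0]]'
```

```text
clock: 28.55
position: [0.6009, 0.0912, 0.0031]
tool_rot: [-3.141, 0.0, -2.276]
force: [-0.7, 0.1, 0.0]
grip_width: 0.0588
```

```bash
python3 -m handwheel '[[0,0,0.04,0,0,0],[0,0,0.04,0,0,0],[0,0,0,0,0,0]]'
```

```text
clock: 28.92
position: [0.601, 0.0912, 0.0013]
tool_rot: [-3.141, 0.0, -2.276]
force: [-2.3, -1.3, 4.7]
grip_width: 0.0586
```

Contact: 4.7 N at TCP z of 1.3 mm. I'll release, rise and look.

```bash
python3 -m handwheel '[[0,0,0,0,0,0],[0,0,0,0,0,0],[0,0,0,0,0,0],[0,0,0,0,0,0],[0,0,-0.6,0,0,0],[0,0,-1,0,0,0],[0,0,-1,0,0,0],[0,0,-1,0,0,0]]' -0.8
python3 -m handwheel '[[0,0,-1,0,0,0],[0,0,-1,0,0,0],[0,0,-1,0,0,0],[0,0,0,0,0,0]]'
python3 -c "
from h import *
p,R,s=tool();print(np.round(s['qpos'],3))
f=snap('wrist','w2');print(proj(f,[[.601,.091,.024]]))
r=bot.trace(f,'lid')
if r: print(r[0]['score'],fitcyl(f,r[0]['region'],.0,.024,.03,[.6,.09]))
t=bot.grab_frame('top')
for n,f in(('s',bot.grab_frame('scene')),('t',t)):
    hsv=cv2.cvtColor(f['pixels'],cv2.COLOR_BGR2HSV)
    m=((hsv[...,1]<90)&(hsv[...,2]>90)).astype(np.uint8)
    k,l,st,c=cv2.connectedComponentsWithStats(m)
    for i in range(1,k):
        if 30<st[i,4]<150:
            X=atz(f,c[i],.0055)
            if .3<X[0]<.8 and -.45<X[1]<.2: print(n,np.round(c[i],1),st[i,4],np.round(X[:2],4))
"
```

```text
clock: 29.92
position: [0.6011, 0.0912, 0.0935]
tool_rot: [-3.141, 0.001, -2.276]
force: [-0.1, 0.9, 0.9]
grip_width: 0.0766
clock: 30.42
position: [0.6016, 0.0915, 0.1684]
tool_rot: [-3.14, 0.002, -2.276]
force: [-0.4, 0.3, 0.2]
grip_width: 0.0771
[ 0.5    0.908 -1.274  1.667  0.909  1.276  1.472]
[[283.28302871 189.43212576]]
0.91 (array([0.6022944 , 0.09016959]), 2945.5, np.float64(3007.713400479639))
s [214.2 188.7] 104 [ 0.4059 -0.0646]
s [268.1 227.7] 60 [ 0.5892 -0.1017]
s [178.1 276.4] 88 [ 0.4883 -0.3104]
s [226.8 285.7] 91 [ 0.5925 -0.2763]
t [314. 183.] 59 [ 0.6894 -0.1767]
t [349.6 217.6] 53 [ 0.5919 -0.2765]
t [362.2 255.2] 58 [ 0.4877 -0.3103]
```

View pics/w2.png

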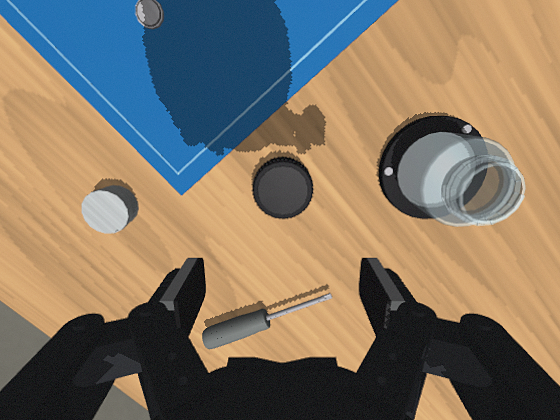

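The lid lies flat at image (283,188), which is world (0.602,0.091). I'll turn to yaw π/2 so that tool x is world y and tool y is world x, then go to the nearest cell.

```bash
python3 -m handwheel '[[0,0,0,0,0,0.0277],[0,0,0,0,0,0.0277],[0,0,0,0,0,0.0277],[0,0,0,0,0,0.0277],[0,0,0,0,0,0.0277],[0,0,0,0,0,0.0277],[0,0,0,0,0,0.0277],[0,0,0,0,0,0.0277]]' -0.1 40
python3 -m handwheel '[[0,0,0,0,0,0.0277],[0,0,0,0,0,0.0277],[0,0,0,0,0,0.0277],[0,0,0,0,0,0.0277],[0,0,0,0,0,0.0277],[0,0,0,0,0,0.0277],[-0.9,-0.25,0.4,0,0,0],[-0.9,-0.25,0.4,0,0,0]]'
python3 -m handwheel '[[-0.9,0,0.5,0,0,0],[-0.9,0,0.5,0,0,0],[-0.9,0,0.4,0,0,0],[-0.9,0,0.4,0,0,0],[0,0,0,0,0,0]]'
python3 -c "
from h import *
p,R,s=tool();print(np.round(s['qpos'],3))
f=snap('wrist','w3');print(proj(f,[[.5887,-.1018,.008]]))
for r in bot.trace(f,'cell1_center')[:4]:
  ys,xs=np.nonzero(r['region']);c=[xs.mean(),ys.mean()];print(round(r['score'],2),c,len(xs),atz(f,c,.0065))"
```

```text
clock: 31.62
position: [0.6006, 0.0911, 0.1654]
tool_rot: [-3.141, -0.001, 2.609]
force: [-0.0, 0.8, -0.8]
grip_width: 0.0467
clock: 32.62
position: [0.5878, 0.0455, 0.1452]
tool_rot: [-3.141, 0.0, 1.571]
force: [0.5, -0.1, -0.3]
grip_width: 0.0471
clock: 33.25
position: [0.588, -0.0464, 0.0999]
tool_rot: [-3.14, 0.001, 1.568]
force: [-0.2, 0.2, 0.0]
grip_width: 0.0471
[ 0.466  0.733 -0.724  1.773  0.615  0.877 -0.542]
[[281.20282987 268.49160718]]
0.33 [np.float64(282.4120879120879), np.float64(268.84432234432234)] 546 [ 0.58975678 -0.10300948  0.0065    ]
```

View pics/w3.png

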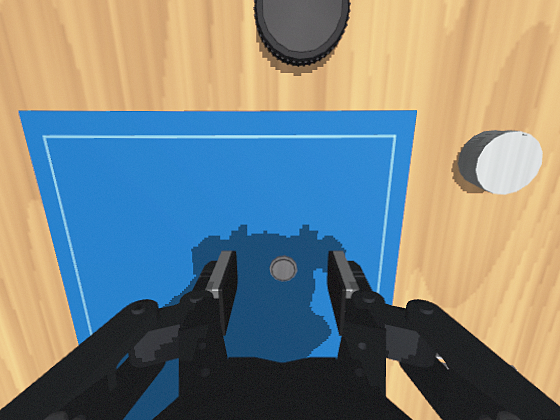

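The cell is at (283,269), between the fingers. Moving over it and down.

```bash
python3 -m handwheel '[[-0.75,0.05,0.5,0,0,0],[-0.74,0,0.5,0,0,0],[-0.74,0,0.6,0,0,0],[0,0,0.9,0,0,0],[0,0,0.8,0,0,0],[0,0,0.4,0,0,0],[0,0,0.05,0,0,0],[0,0,0,0,0,0]]'
```

```text
clock: 34.35
position: [0.5899, -0.0993, 0.0077]
tool_rot: [3.141, -0.0, 1.571]
force: [0.7, 0.0, 0.3]
grip_width: 0.0469
```

```bash
python3 -m handwheel '[[-0.11,-0.02,0.06,0,0,0],[0,0,0.06,0,0,0],[0,0,0,0,0,0]]'
python3 -m handwheel '[[0,0,0,0,0,0],[0,0,0,0,0,0],[0,0,0,0,0,0],[0,0,0,0,0,0],[0,0,0,0,0,0]]' 1 30
```

```text
clock: 34.72
position: [0.5891, -0.1024, 0.0044]
tool_rot: [3.141, 0.0, 1.57]
force: [-0.1, -1.0, 0.4]
grip_width: 0.0471
clock: 35.35
position: [0.5892, -0.1023, 0.0045]
tool_rot: [3.141, 0.0, 1.57]
force: [-1.7, 0.0, 5.1]
grip_width: 0.0217
```

Width is 21.7 mm, a bit under the expected 24.5 mm. I'll lift slightly and check by eye.

```bash
python3 -m handwheel '[[0,0,0,0,0,0],[0,0,-0.3,0,0,0],[0,0,-0.9,0,0,0],[0,0,-0.9,0,0,0],[0,0,0,0,0,0]]'
python3 -c "
from h import *
f=snap('wrist','w4');cv2.imwrite('pics/w4c.png',cv2.resize(f['pixels'][200:360,190:370],None,fx=4,fy=4,interpolation=cv2.INTER_CUBIC))
f=snap('scene','s4');cv2.imwrite('pics/s4c.png',cv2.resize(f['pixels'][150:270,210:350],None,fx=5,fy=5,interpolation=cv2.INTER_CUBIC))"
```

```text
clock: 35.98
position: [0.5903, -0.1026, 0.0597]
tool_rot: [3.138, 0.001, 1.57]
force: [0.3, 0.1, -0.1]
grip_width: 0.0222
```

View pics/w4c.png

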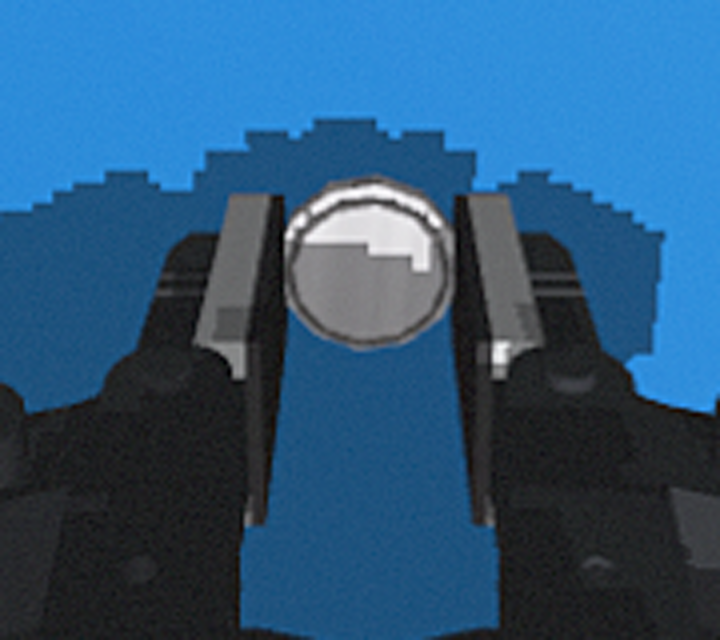

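View pics/s4c.png

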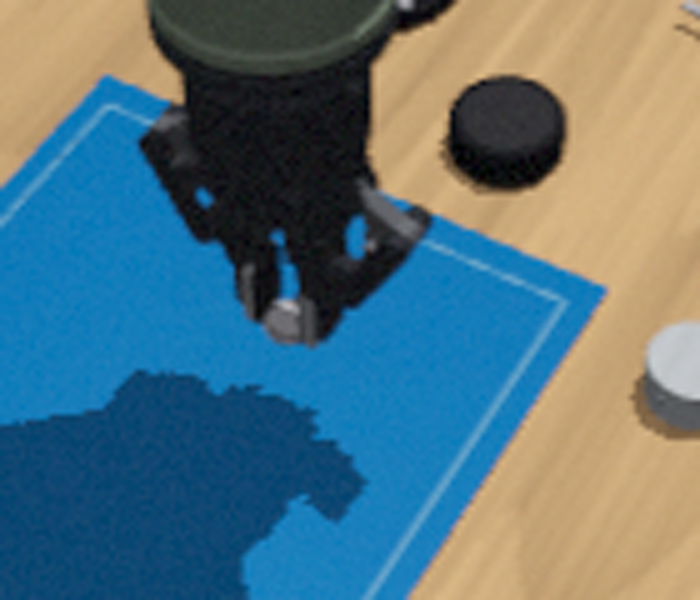

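The cell is held level between the pad tips. Carrying it to the jar.

```bash
python3 -m handwheel '[[0,0,-1,0,0,0],[0,0,-1,0,0,0],[0.925,-0.385,-0.8,0,0,0],[0.925,-0.385,-0.8,0,0,0],[0.925,-0.385,0,0,0,0],[0.925,-0.385,0,0,0,0],[0.925,-0.385,0,0,0,0],[0.925,-0.385,0,0,0,0]]'
python3 -m handwheel '[[0.925,-0.385,0,0,0,0],[0.925,-0.385,0,0,0,0],[0.925,-0.385,0,0,0,0],[0.925,-0.385,0,0,0,0],[0.925,-0.385,0,0,0,0],[0.925,-0.385,0,0,0,0],[0,0,0,0,0,0]]'
python3 -c "
from h import *
p,R,s=tool();print(np.round(s['qpos'],3),np.array([.4752,.1754,.104])-p)
f=snap('wrist','w5')"
```

```text
clock: 37.08
position: [0.5307, 0.0371, 0.1465]
tool_rot: [-3.141, 0.0, 1.57]
force: [0.4, -0.5, 0.9]
grip_width: 0.0219
clock: 37.95
position: [0.4728, 0.1768, 0.1467]
tool_rot: [-3.141, -0.0, 1.573]
force: [-0.9, -0.6, 0.2]
grip_width: 0.0216
[ 0.125  0.563 -0.809  1.962  0.542  0.845 -0.978] [ 0.00236964 -0.00141912 -0.04273206]
```

View pics/w5.png

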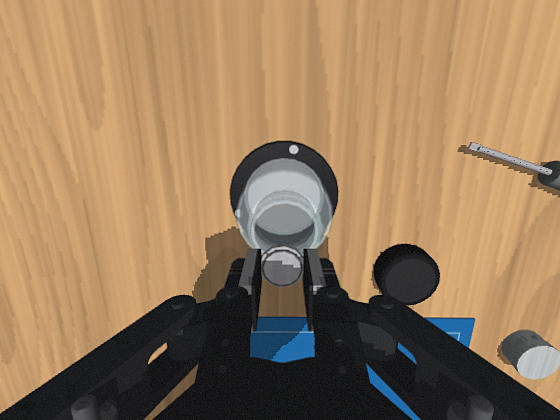

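```bash
python3 -m handwheel '[[-0.05,0.09,0.6,0,0,0],[0,0,0.6,0,0,0],[0,0,0.4,0,0,0],[0,0,0.05,0,0,0],[0,0,0,0,0,0]]'
python3 -m handwheel '[[0,0,0,0,0,0],[0,0,0,0,0,0],[0,0,0,0,0,0],[0,0,-0.8,0,0,0],[0,0,-0.8,0,0,0],[0,0,0,0,0,0]]' 0
python3 -c "
from h import *
f=snap('wrist','w6');cv2.imwrite('pics/w6c.png',cv2.resize(f['pixels'][120:320,190:370],None,fx=3,fy=3,interpolation=cv2.INTER_CUBIC))"
```

```text
clock: 38.62
position: [0.476, 0.1742, 0.1056]
tool_rot: [-3.142, -0.0, 1.571]
force: [-0.3, -0.4, 0.7]
grip_width: 0.0221
clock: 39.38
position: [0.4769, 0.1743, 0.1478]
tool_rot: [3.138, -0.001, 1.57]
force: [1.2, -0.1, -0.1]
grip_width: 0.043
```

View pics/w6c.png

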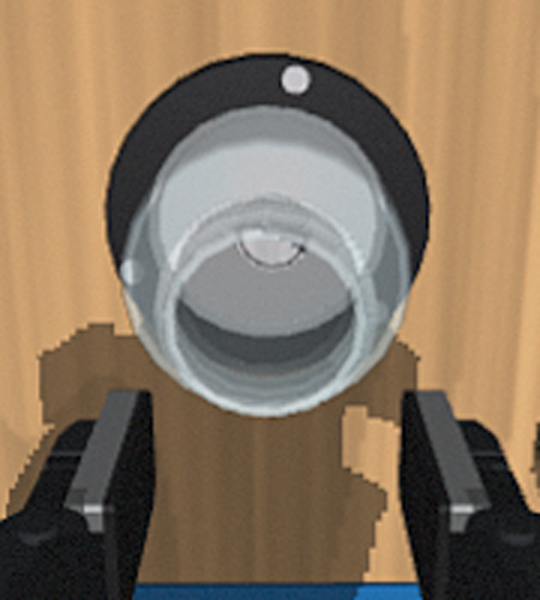

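The first cell is visible inside the jar. Now I'll check where the other two are.

```bash
cat >> h.py <<'E'
def cells():
  for n in('scene','top'):
    f=bot.grab_frame(n)
    hsv=cv2.cvtColor(f['pixels'],cv2.COLOR_BGR2HSV)
    m=((hsv[...,1]<90)&(hsv[...,2]>90)).astype(np.uint8)
    k,l,st,c=cv2.connectedComponentsWithStats(m)
    for i in range(1,k):
        if 25<st[i,4]<110 and st[i,2]<15 and st[i,3]<15:
            X=atz(f,c[i],.0055)
            if .3<X[0]<.8 and -.45<X[1]<.2: print(n,np.round(c[i],1),st[i,4],np.round(X[:2],4))
E
python3 -c "
from h import *
cells()"
```

```text
scene [178.1 276.4] 88 [ 0.4883 -0.3104]
scene [226.8 285.7] 89 [ 0.5925 -0.2763]
top [349.6 217.7] 52 [ 0.5917 -0.2765]
top [362.2 255.2] 58 [ 0.4877 -0.3103]
```

```bash
python3 -m handwheel '[[-0.94,0.24,0,0,0,0],[-0.94,0.24,0,0,0,0],[-0.94,0.24,0,0,0,0],[-0.94,0.24,0,0,0,0],[-0.94,0.24,0,0,0,0],[-0.94,0.24,0,0,0,0],[-0.94,0.24,0,0,0,0],[-0.94,0.24,0,0,0,0]]' -0.1
python3 -m handwheel '[[-0.94,0.24,0,0,0,0],[-0.94,0.24,0,0,0,0],[-0.94,0.24,0.3,0,0,0],[-0.94,0.24,0.3,0,0,0],[-0.94,0.24,0.3,0,0,0],[-0.94,0.24,0.3,0,0,0],[-0.94,0.24,0.3,0,0,0],[-0.94,0.24,0.3,0,0,0]]'
python3 -m handwheel '[[-0.94,0.24,0.3,0,0,0],[0,0,0,0,0,0]]'
python3 -c "
from h import *
p,R,s=tool();print(np.round(s['qpos'],3))
f=snap('wrist','w7');print(proj(f,[[.592,-.2764,.008]]))
for r in bot.trace(f,'cell1_center')[:4]:
  ys,xs=np.nonzero(r['region']);c=[xs.mean(),ys.mean()];print(round(r['score'],2),c,len(xs),atz(f,c,.0065))"
```

```text
clock: 40.52
position: [0.5237, -0.0148, 0.1451]
tool_rot: [-3.141, -0.0, 1.57]
force: [1.0, -0.1, -0.9]
grip_width: 0.0469
clock: 41.52
position: [0.5716, -0.2027, 0.0997]
tool_rot: [-3.141, -0.0, 1.57]
force: [0.2, 0.0, -0.7]
grip_width: 0.0468
clock: 41.78
position: [0.5771, -0.2271, 0.0917]
tool_rot: [-3.14, -0.0, 1.568]
force: [-0.5, 1.4, -0.1]
grip_width: 0.0468
[ 0.741  0.782 -0.711  1.693  0.622  0.908 -0.226]
[[297.94785573 267.09205387]]
0.7 [np.float64(176.0095238095238), np.float64(296.45714285714286)] 210 [ 0.48566587 -0.30580216  0.0065    ]
```

View pics/w7.png

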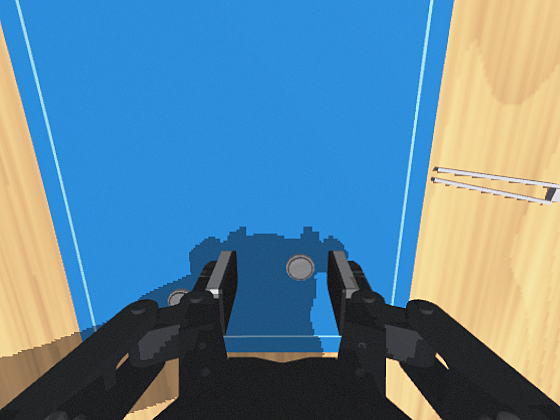

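```bash
python3 -m handwheel '[[-0.7,0.22,0.5,0,0,0],[-0.7,0.21,0.5,0,0,0],[-0.6,0.21,0.5,0,0,0],[0,0,0.8,0,0,0],[0,0,0.7,0,0,0],[0,0,0.35,0,0,0],[0,0,0,0,0,0]]'
```

```text
clock: 42.75
position: [0.5936, -0.2749, 0.0087]
tool_rot: [-3.141, -0.001, 1.571]
force: [0.7, 1.0, 0.6]
grip_width: 0.047
```

```bash
python3 -m handwheel '[[-0.08,-0.02,0.08,0,0,0],[0,0,0.08,0,0,0],[0,0,0,0,0,0]]'
python3 -m handwheel '[[0,0,0,0,0,0],[0,0,0,0,0,0],[0,0,0,0,0,0],[0,0,0,0,0,0],[0,0,0,0,0,0],[0,0,-0.3,0,0,0],[0,0,-1,0,0,0],[0,0,-1,0,0,0]]' 1 30
python3 -c "
from h import *
f=snap('wrist','w8');cv2.imwrite('pics/w8c.png',cv2.resize(f['pixels'][200:360,190:370],None,fx=3,fy=3,interpolation=cv2.INTER_CUBIC))"
```

```text
clock: 43.12
position: [0.5933, -0.2776, 0.0054]
tool_rot: [3.141, 0.0, 1.57]
force: [-0.4, -0.3, -0.2]
grip_width: 0.0466
clock: 44.12
position: [0.5936, -0.2775, 0.0651]
tool_rot: [3.141, 0.0, 1.57]
force: [0.5, -0.5, 0.1]
grip_width: 0.0218
```

View pics/w8c.png

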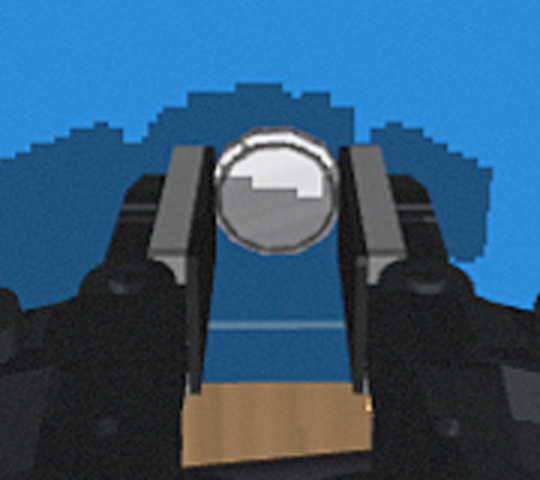

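Held. Carrying the second cell.

```bash
python3 -m handwheel '[[0,0,-1,0,0,0],[0.95,-0.25,-0.8,0,0,0],[0.95,-0.25,-0.8,0,0,0],[0.95,-0.25,-0.8,0,0,0],[0.95,-0.25,0,0,0,0],[0.95,-0.25,0,0,0,0],[0.95,-0.25,0,0,0,0],[0.95,-0.25,0,0,0,0]]'
python3 -m handwheel '[[0.95,-0.25,0,0,0,0],[0.95,-0.25,0,0,0,0],[0.95,-0.25,0,0,0,0],[0.95,-0.25,0,0,0,0],[0.95,-0.25,0,0,0,0],[0.95,-0.25,0,0,0,0],[0.95,-0.25,0,0,0,0],[0.95,-0.25,0,0,0,0]]'
python3 -m handwheel '[[0.95,-0.25,0,0,0,0],[0.95,-0.25,0,0,0,0],[0.95,-0.25,0,0,0,0],[0.95,-0.25,0,0,0,0],[0,0,0,0,0,0]]'
python3 -c "
from h import *
p,R,s=tool();print(np.array([.4755,.1754,.104])-p)
snap('wrist','w9')"
```

```text
clock: 45.18
position: [0.5496, -0.1106, 0.1494]
tool_rot: [3.14, 0.001, 1.57]
force: [0.8, 1.2, -0.7]
grip_width: 0.0215
clock: 46.18
position: [0.4997, 0.0795, 0.1493]
tool_rot: [3.14, 0.0, 1.57]
force: [0.1, -1.1, 1.0]
grip_width: 0.0212
clock: 46.8
position: [0.4745, 0.1756, 0.1493]
tool_rot: [3.14, -0.001, 1.573]
force: [0.1, -0.9, 0.1]
grip_width: 0.0213
[ 0.00100331 -0.00016769 -0.04526824]
```

View pics/w9.png

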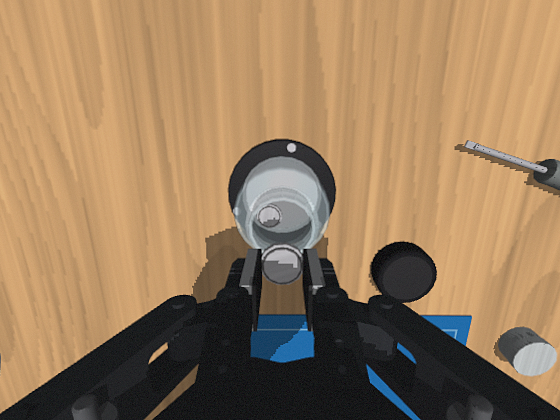

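```bash
python3 -m handwheel '[[0,0.04,0.6,0,0,0],[0,0,0.6,0,0,0],[0,0,0.5,0,0,0],[0,0,0.05,0,0,0],[0,0,0,0,0,0]]'
python3 -m handwheel '[[0,0,0,0,0,0],[0,0,0,0,0,0],[0,0,0,0,0,0],[0,0,-0.8,0,0,0],[0,0,-0.8,0,0,0],[0,0,0,0,0,0]]' 0
python3 -c "
from h import *
f=snap('wrist','w10');cv2.imwrite('pics/w10c.png',cv2.resize(f['pixels'][120:320,190:370],None,fx=3,fy=3,interpolation=cv2.INTER_CUBIC))
cells()"
```

```text
clock: 47.48
position: [0.4757, 0.1739, 0.104]
tool_rot: [-3.141, -0.0, 1.571]
force: [0.4, -0.0, -0.2]
grip_width: 0.0213
clock: 48.22
position: [0.4766, 0.1741, 0.1463]
tool_rot: [3.138, -0.001, 1.57]
force: [-0.2, -0.4, 0.1]
grip_width: 0.0426
scene [178.1 276.3] 87 [ 0.4883 -0.3103]
top [362.2 255.2] 58 [ 0.4877 -0.3103]
```

View pics/w10c.png

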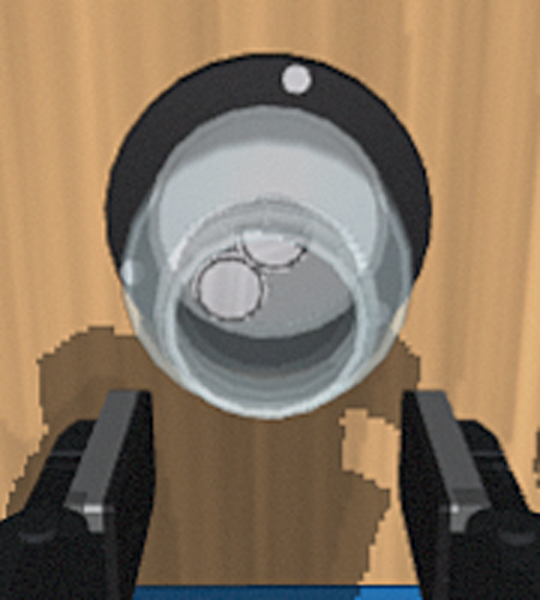

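Two cells are in the jar. On to the third at (0.488,-0.310).

```bash
python3 -m handwheel '[[-0.97,0.03,0,0,0,0],[-0.97,0.03,0,0,0,0],[-0.97,0.03,0,0,0,0],[-0.97,0.03,0,0,0,0],[-0.97,0.03,0,0,0,0],[-0.97,0.03,0,0,0,0],[-0.97,0.03,0,0,0,0],[-0.97,0.03,0,0,0,0]]' -0.1
python3 -m handwheel '[[-0.97,0.03,0,0,0,0],[-0.97,0.03,0,0,0,0],[-0.97,0.03,0.3,0,0,0],[-0.97,0.03,0.3,0,0,0],[-0.97,0.03,0.3,0,0,0],[-0.97,0.03,0.3,0,0,0],[-0.97,0.03,0.3,0,0,0],[-0.97,0.03,0.3,0,0,0]]'
python3 -m handwheel '[[-0.97,0.03,0.3,0,0,0],[-0.97,0,0,0,0,0],[0,0,0,0,0,0]]'
python3 -c "
from h import *
p,R,s=tool();print(np.round(s['qpos'],3))
f=snap('wrist','w11');print(proj(f,[[.488,-.3103,.008]]))
for r in bot.trace(f,'cell1_center')[:4]:
  ys,xs=np.nonzero(r['region']);c=[xs.mean(),ys.mean()];print(round(r['score'],2),c,len(xs),atz(f,c,.0065))"
```

```text
clock: 49.38
position: [0.4813, -0.021, 0.1437]
tool_rot: [-3.141, -0.0, 1.571]
force: [0.3, 0.6, 0.0]
grip_width: 0.0471
clock: 50.38
position: [0.4872, -0.2149, 0.0984]
tool_rot: [-3.141, -0.0, 1.57]
force: [0.6, 0.1, -0.1]
grip_width: 0.0469
clock: 50.75
position: [0.4876, -0.2642, 0.0908]
tool_rot: [-3.141, -0.0, 1.568]
force: [-0.2, -0.2, -0.5]
grip_width: 0.0468
[ 0.894  0.701 -0.719  1.872  0.627  0.81  -0.162]
[[280.6776221  264.23932485]]
0.64 [np.float64(282.2857142857143), np.float64(263.66507936507935)] 630 [ 0.48934673 -0.31059071  0.0065    ]
```

View pics/w11.png

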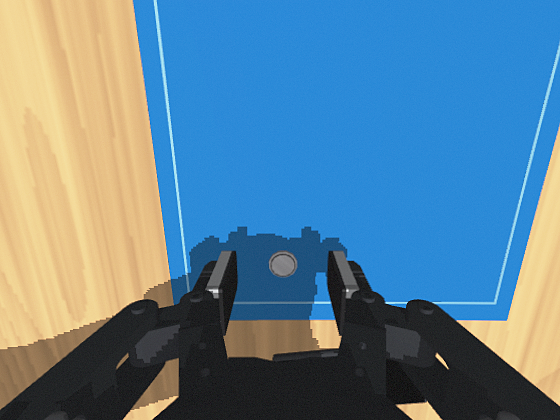

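```bash
python3 -m handwheel '[[-0.65,0.05,0.5,0,0,0],[-0.65,0,0.5,0,0,0],[-0.62,0,0.5,0,0,0],[0,0,0.8,0,0,0],[0,0,0.7,0,0,0],[0,0,0.35,0,0,0],[0,0,0,0,0,0]]'
```

```text
clock: 51.72
position: [0.4894, -0.3101, 0.0072]
tool_rot: [-3.141, -0.001, 1.571]
force: [0.5, -0.2, 0.3]
grip_width: 0.047
```

```bash
python3 -m handwheel '[[-0.03,-0.02,0.05,0,0,0],[0,0,0.04,0,0,0],[0,0,0,0,0,0]]'
python3 -m handwheel '[[0,0,0,0,0,0],[0,0,0,0,0,0],[0,0,0,0,0,0],[0,0,0,0,0,0],[0,0,0,0,0,0],[0,0,-0.3,0,0,0],[0,0,-1,0,0,0],[0,0,-1,0,0,0]]' 1 30
python3 -c "
from h import *
f=snap('wrist','w12');cv2.imwrite('pics/w12c.png',cv2.resize(f['pixels'][200:360,190:370],None,fx=3,fy=3,interpolation=cv2.INTER_CUBIC))"
```

```text
clock: 52.1
position: [0.4891, -0.3117, 0.0058]
tool_rot: [3.141, 0.0, 1.57]
force: [0.2, -0.1, -0.4]
grip_width: 0.0469
clock: 53.1
position: [0.489, -0.3114, 0.0641]
tool_rot: [-3.142, -0.0, 1.571]
force: [-0.2, -1.3, -0.3]
grip_width: 0.0211
```

View pics/w12c.png

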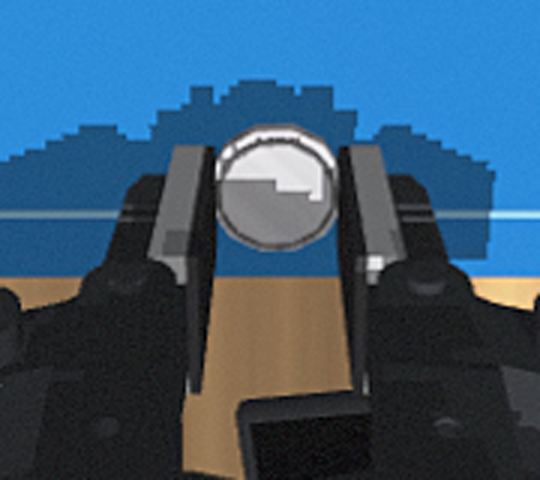

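```bash
python3 -m handwheel '[[0,0,-1,0,0,0],[0.97,-0.03,-0.8,0,0,0],[0.97,-0.03,-0.8,0,0,0],[0.97,-0.03,-0.8,0,0,0],[0.97,-0.03,0,0,0,0],[0.97,-0.03,0,0,0,0],[0.97,-0.03,0,0,0,0],[0.97,-0.03,0,0,0,0]]'
python3 -m handwheel '[[0.97,-0.03,0,0,0,0],[0.97,-0.03,0,0,0,0],[0.97,-0.03,0,0,0,0],[0.97,-0.03,0,0,0,0],[0.97,-0.03,0,0,0,0],[0.97,-0.03,0,0,0,0],[0.97,-0.03,0,0,0,0],[0.97,-0.03,0,0,0,0]]'
python3 -m handwheel '[[0.97,-0.03,0,0,0,0],[0.97,-0.03,0,0,0,0],[0.97,-0.03,0,0,0,0],[0.97,-0.03,0,0,0,0],[0.97,-0.03,0,0,0,0],[0,0,0,0,0,0]]'
python3 -c "
from h import *
p,R,s=tool();print(np.array([.4755,.1754,.104])-p)
snap('wrist','w13')"
```

```text
clock: 54.15
position: [0.4837, -0.141, 0.1484]
tool_rot: [3.141, 0.0, 1.57]
force: [-0.5, -0.3, -0.0]
grip_width: 0.0214
clock: 55.15
position: [0.4778, 0.053, 0.1484]
tool_rot: [3.141, 0.0, 1.57]
force: [0.4, -0.9, 0.1]
grip_width: 0.0213
clock: 55.9
position: [0.4739, 0.1753, 0.1485]
tool_rot: [3.141, -0.001, 1.573]
force: [0.5, 0.1, 0.1]
grip_width: 0.0213
[ 0.00159366  0.00011281 -0.04446351]
```

View pics/w13.png

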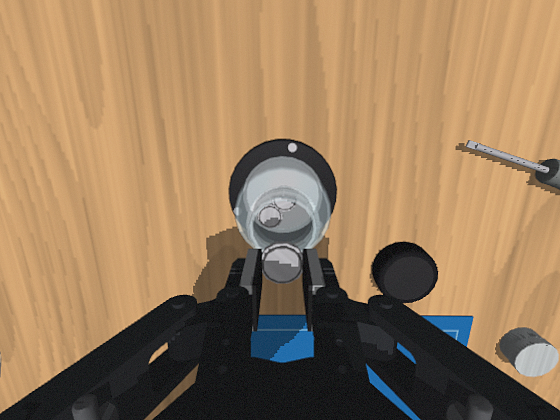

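```bash
python3 -m handwheel '[[0,0.06,0.6,0,0,0],[0,0,0.6,0,0,0],[0,0,0.5,0,0,0],[0,0,0.05,0,0,0],[0,0,0,0,0,0]]'
python3 -m handwheel '[[0,0,0,0,0,0],[0,0,0,0,0,0],[0,0,0,0,0,0],[0,0,-0.8,0,0,0],[0,0,-0.8,0,0,0],[0,0,0,0,0,0]]' 0
python3 -c "
from h import *
p,R,s=tool();print(np.round(s['qpos'],3))
f=snap('wrist','w14');cv2.imwrite('pics/w14c.png',cv2.resize(f['pixels'][120:320,190:370],None,fx=3,fy=3,interpolation=cv2.INTER_CUBIC))
cells(); snap('scene','s14'); snap('top','t14')"
```

```text
clock: 56.58
position: [0.4757, 0.1736, 0.1043]
tool_rot: [-3.142, -0.0, 1.571]
force: [0.5, 0.7, 0.3]
grip_width: 0.0212
clock: 57.32
position: [0.4767, 0.1738, 0.1466]
tool_rot: [3.138, -0.001, 1.57]
force: [0.2, -0.5, 0.3]
grip_width: 0.0429
[ 0.135  0.568 -0.814  1.959  0.551  0.847 -0.98 ]
```

View pics/w14c.png

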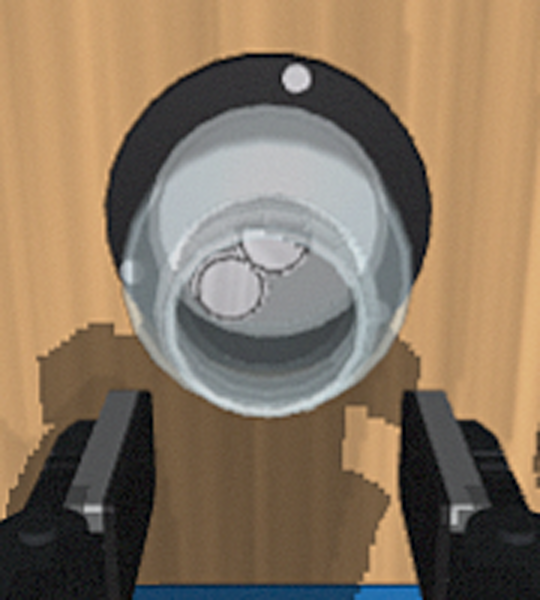

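View pics/t14.png

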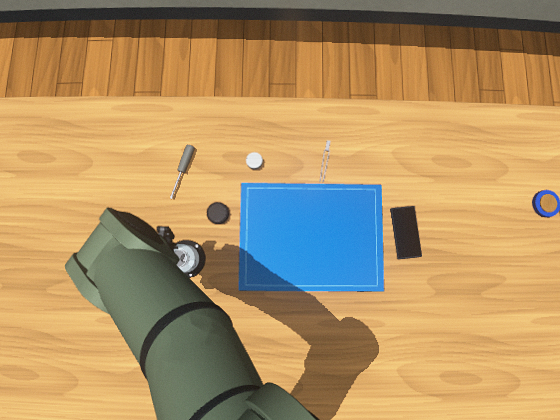

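View pics/s14.png

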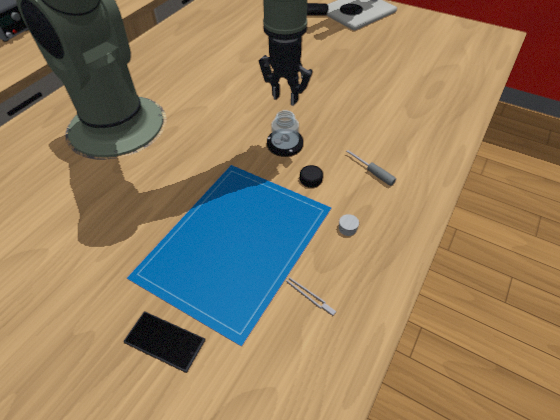

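The mat is empty in both views. Only two discs are clearly seen in the jar, so I'll look from closer and from another angle for the third.

```bash
python3 -m handwheel '[[-0.9,0,-1,0,0,0],[-0.9,0,-1,0,0,0],[-0.8,0,-1,0,0,0],[0,0,0,0,0,0]]'
python3 -c "
from h import *
f=snap('wrist','w15');a=proj(f,[[.4755,.175,.06]])[0].astype(int);print(a)
x,y=a;cv2.imwrite('pics/w15c.png',cv2.resize(f['pixels'][max(y-60,0):y+60,max(x-60,0):x+60],None,fx=5,fy=5,interpolation=cv2.INTER_CUBIC))
f=bot.grab_frame('scene');cv2.imwrite('pics/s15c.png',cv2.resize(f['pixels'][100:165,250:320],None,fx=8,fy=8,interpolation=cv2.INTER_CUBIC))"
```

```text
clock: 58.08
position: [0.4763, 0.1073, 0.2202]
tool_rot: [3.14, 0.0, 1.568]
force: [0.1, 0.2, -0.0]
grip_width: 0.043
[278 119]
```

View pics/w15c.png

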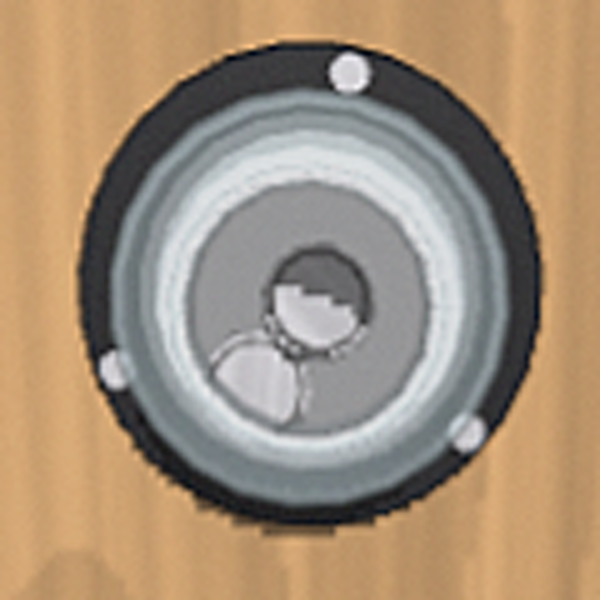

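View pics/s15c.png

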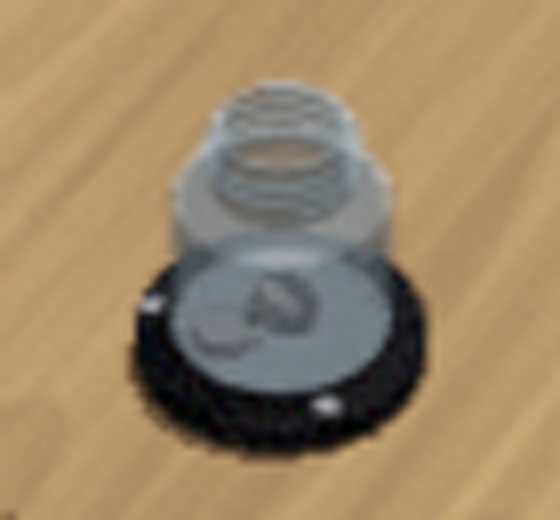

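```bash
python3 -c "
import cv2,numpy as np
a=[cv2.imread(f'pics/w{i}.png')[170:240,240:320] for i in(6,10,14)]
cv2.imwrite('pics/cmp.png',cv2.resize(np.hstack(a),None,fx=3.3,fy=3.3,interpolation=cv2.INTER_CUBIC))"
```

```text
(no output)
```

View pics/cmp.png

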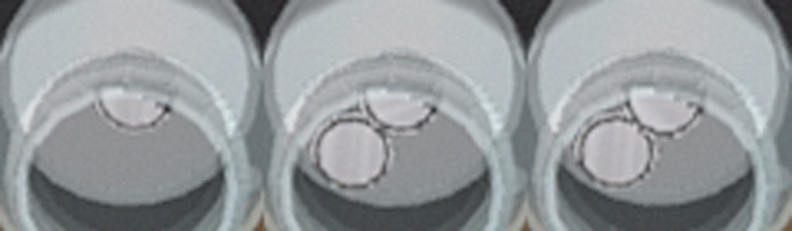

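In the right frame the upper disc has grown, so the third cell lies on top of the first and all three are in. Now back to the lid: translate first, then turn to yaw ≈3.7.

```bash
python3 -m handwheel '[[-0.13,1,0,0,0,0],[-0.13,1,0,0,0,0],[-0.13,1,0,0,0,0],[-0.13,1,0,0,0,0],[-0.14,1,0,0,0,0],[0,0,0,0,0,-0.0283],[0,0,0,0,0,-0.0283],[0,0,0,0,0,-0.0283]]' -0.8
python3 -m handwheel '[[0,0,0,0,0,-0.0283],[0,0,0,0,0,-0.0283],[0,0,0,0,0,-0.0283],[0,0,0,0,0,-0.0283],[0,0,0,0,0,-0.0283],[0,0,0,0,0,-0.0283],[0,0,0,0,0,-0.0283],[0,0,0,0,0,-0.0283]]'
python3 -m handwheel '[[0,0,0,0,0,-0.0283],[0,0,1,0,0,0],[0,0,1,0,0,0],[0,0,1,0,0,0],[0,0,0,0,0,0]]'
python3 -c "
from h import *
p,R,s=tool();print(np.round(s['qpos'],3), R.T@(np.array([.6015,.0908,.0025])-p))
f=snap('wrist','w16')
r=bot.trace(f,'lid')
if r: print(r[0]['score'],fitcyl(f,r[0]['region'],.0,.024,.03,[.6,.09]))
x,y=proj(f,[[.4755,.1754,.06]])[0].astype(int)
cv2.imwrite('pics/w16c.png',cv2.resize(f['pixels'][max(y-80,0):y+80,x-80:min(x+80,560)],None,fx=4,fy=4,interpolation=cv2.INTER_CUBIC))"
```

```text
clock: 59.18
position: [0.6002, 0.0931, 0.218]
tool_rot: [-3.14, -0.001, 2.111]
force: [0.3, 0.2, 0.0]
grip_width: 0.0767
clock: 60.18
position: [0.6003, 0.0931, 0.2181]
tool_rot: [3.141, -0.001, -2.75]
force: [0.7, -0.2, -0.5]
grip_width: 0.0765
clock: 60.8
position: [0.5997, 0.0918, 0.142]
tool_rot: [3.14, -0.003, -2.579]
force: [0.3, 0.5, 0.4]
grip_width: 0.0767
[ 0.477  0.917 -1.217  1.688  0.914  1.222  1.165] [-0.00133615 -0.00198456  0.13946513]
0.87 (array([0.60160041, 0.09047212]), 3535.5, np.float64(3568.4143777112477))
```

View pics/w16.png

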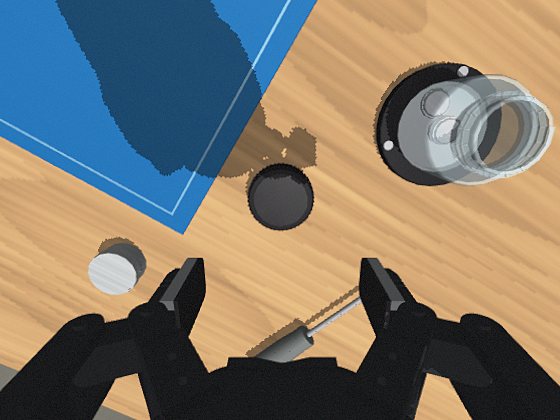

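View pics/w16c.png

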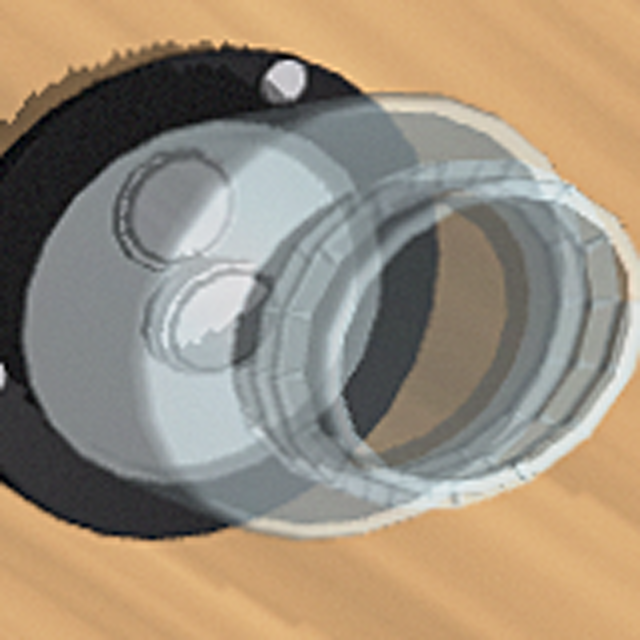

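The oblique view at (440,115) shows a two-high stack plus one single cell, so three are in. Lowering onto the lid.

```bash
python3 -m handwheel '[[-0.05,-0.08,0.9,0,0,0],[0,0,0.9,0,0,0],[0,0,0.9,0,0,0],[0,0,0.9,0,0,0],[0,0,0.9,0,0,0],[0,0,0.7,0,0,0],[0,0,0.2,0,0,0],[0,0,0,0,0,0]]'
python3 -c "
from h import *
p,R,s=tool();print(np.round(s['qpos'],3), R.T@(np.array([.6015,.0907,.0025])-p)/.025)"
```

```text
clock: 61.9
position: [0.6029, 0.0911, 0.0094]
tool_rot: [3.141, 0.0, -2.579]
force: [-0.2, 0.9, 0.9]
grip_width: 0.0771
[ 0.417  1.078 -1.082  1.735  1.097  1.063  1.066] [0.05470602 0.01474513 0.27521137]
```

```bash
python3 -m handwheel '[[0.05,0.015,0.14,0,0,0],[0,0,0.14,0,0,0],[0,0,0,0,0,0]]'
python3 -m handwheel '[[0,0,0,0,0,0],[0,0,0,0,0,0],[0,0,0,0,0,0],[0,0,0,0,0,0],[0,0,0,0,0,0]]' 1 50
```

```text
clock: 62.28
position: [0.6015, 0.0905, 0.0022]
tool_rot: [-3.142, -0.0, -2.579]
force: [-0.3, 0.3, -0.2]
grip_width: 0.077
clock: 62.9
position: [0.6016, 0.0906, 0.0029]
tool_rot: [-3.141, 0.0, -2.579]
force: [-3.4, -2.2, 9.0]
grip_width: 0.0584
```

```bash
python3 -m handwheel '[[0,0,-0.5,0,0,0],[0,0,-1,0,0,0],[0,0,-1,0,0,0],[0,0,-1,0,0,0],[0,0,-1,0,0,0],[0,0,-0.8,0,0,0],[0.41,0.93,0,0,0,0],[0.41,0.93,0,0,0,0]]'
python3 -m handwheel '[[0.41,0.93,0,0,0,0],[0.41,0.93,0,0,0,0],[0.41,0.93,0,0,0,0],[0.41,0.93,0,0,0,0],[0,0,0,0,0,-0.024],[0,0,0,0,0,-0.024],[0,0,0,0,0,0]]'
python3 -c "
from h import *
p,R,s=tool();print(np.round(s['qpos'],3), R.T@(np.array([.4752,.1754,.0945])-p)/.025)
f=snap('wrist','w17')"
```

```text
clock: 63.9
position: [0.5589, 0.1192, 0.1355]
tool_rot: [-3.141, 0.0, -2.58]
force: [0.2, 1.1, -0.4]
grip_width: 0.0588
clock: 64.78
position: [0.475, 0.1758, 0.135]
tool_rot: [3.141, -0.0, -2.278]
force: [1.1, -0.7, -0.7]
grip_width: 0.0585
[ 0.401  0.857 -1.319  1.955  0.938  1.137  1.118] [ 0.00798837 -0.01623974  1.6219732 ]
```

View pics/w17.png

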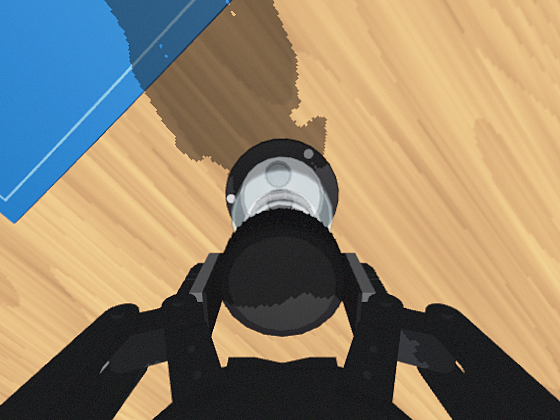

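The lid is held level over the neck, centred within 0.5 mm. Lowering gently.

```bash
python3 -m handwheel '[[0.008,-0.016,0.5,0,0,0],[0,0,0.5,0,0,0],[0,0,0.3,0,0,0],[0,0,0.2,0,0,0],[0,0,0.08,0,0,0],[0,0,0,0,0,0]]'
```

```text
clock: 65.58
position: [0.4753, 0.1754, 0.0954]
tool_rot: [3.142, 0.0, -2.277]
force: [-0.2, -0.3, -0.2]
grip_width: 0.0583
```

```bash
python3 -m handwheel '[[0,0,0.04,0,0,0],[0,0,0.03,0,0,0],[0,0,0,0,0,0]]'
```

```text
clock: 65.95
position: [0.4753, 0.1753, 0.0936]
tool_rot: [3.142, -0.0, -2.278]
force: [-0.2, 0.3, -0.2]
grip_width: 0.0585
```

```bash
python3 -m handwheel '[[0,0,0.01,0,0,0.029],[0,0,0,0,0,0.029],[0,0,0,0,0,0.029],[0,0,0.007,0,0,0.029]]'
```

```text
clock: 66.45
position: [0.4753, 0.1754, 0.0932]
tool_rot: [3.142, 0.0, -3.012]
force: [0.9, 0.5, -0.4]
grip_width: 0.0588
```

```bash
python3 -m handwheel '[[0,0,0.007,0,0,0.029],[0,0,0.007,0,0,0.029],[0,0,0.007,0,0,0.029],[0,0,0.007,0,0,0.029]]'
```

```text
clock: 66.95
position: [0.4753, 0.1753, 0.0925]
tool_rot: [-3.142, 0.0, 2.542]
force: [-0.1, -1.5, -1.1]
grip_width: 0.0583
```

```bash
python3 -m handwheel '[[0,0,0.007,0,0,0.029],[0,0,0.007,0,0,0.029],[0,0,0.007,0,0,0.029],[0,0,0.007,0,0,0.029],[0,0,0.007,0,0,0.029],[0,0,0.007,0,0,0.029]]'
```

```text
clock: 67.7
position: [0.4751, 0.1751, 0.0914]
tool_rot: [-3.141, 0.001, 1.449]
force: [-1.1, -1.3, -0.6]
grip_width: 0.0588
```

```bash
python3 -m handwheel '[[0,0,-0.04,0,0,0],[0,0,0,0,0,0]]'; python3 -m handwheel '[[0,0,0.04,0,0,0],[0,0,0,0,0,0]]'
```

```text
clock: 67.95
position: [0.475, 0.1753, 0.0923]
tool_rot: [-3.141, 0.0, 1.459]
force: [-3.0, -1.9, 0.5]
grip_width: 0.0586
clock: 68.2
position: [0.4752, 0.1752, 0.0913]
tool_rot: [-3.141, 0.0, 1.456]
force: [-2.1, -2.0, 1.5]
grip_width: 0.0587
```

```bash
python3 -m handwheel '[[0,0,-0.06,0,0,0],[0,0,0,0,0,0]]'; python3 -m handwheel '[[0,0,-0.04,0,0,0],[0,0,0,0,0,0],[0,0,0,0,0,0]]'
```

```text
clock: 68.45
position: [0.4751, 0.1753, 0.0928]
tool_rot: [-3.141, 0.0, 1.455]
force: [-2.6, -2.8, -3.3]
grip_width: 0.0583
clock: 68.82
position: [0.4752, 0.1754, 0.0937]
tool_rot: [-3.141, -0.0, 1.455]
force: [-1.7, -0.7, -11.5]
grip_width: 0.0581
```

It resists the pull at -11.5 N, so the thread has caught. I'll return the height and keep screwing.

```bash
python3 -m handwheel '[[0,0,0.06,0,0,0],[0,0,0.04,0,0,0],[0,0,0.007,0,0,0.029],[0,0,0.007,0,0,0.029],[0,0,0.007,0,0,0.029],[0,0,0.007,0,0,0.029],[0,0,0.007,0,0,0.029],[0,0,0.007,0,0,0.029]]'
python3 -m handwheel '[[0,0,0.007,0,0,0.029],[0,0,0.007,0,0,0.029],[0,0,0.007,0,0,0.029],[0,0,0,0,0,0]]'
python3 -c "
from h import *
p,R,s=tool();print(np.round(s['qpos'],3), s['moment'],R.T@(np.array([.4752,.1754,.0945])-p)/.025)"
```

```text
clock: 69.82
position: [0.4751, 0.1749, 0.0905]
tool_rot: [3.141, 0.0, 0.355]
force: [-4.7, -4.1, -1.2]
grip_width: 0.0587
clock: 70.32
position: [0.475, 0.1755, 0.09]
tool_rot: [3.141, 0.0, -0.184]
force: [-4.9, -3.1, 0.2]
grip_width: 0.0583
[-0.221  0.564 -0.333  2.011  0.308  0.615 -2.515] [-0.61410478  0.95134589 -0.07627973] [ 0.0100584   0.00199269 -0.18102347]
```

Joint 7 is at its end of travel. I'll release, turn back and regrasp for another turn of margin, looking at the lid first.

```bash
python3 -m handwheel '[[0,0,0,0,0,0],[0,0,0,0,0,0],[0,0,0,0,0,0],[0,0,0,0,0,-0.01],[0,0,0,0,0,-0.029],[0,0,0,0,0,-0.029],[0,0,0,0,0,-0.029],[0,0,0,0,0,-0.029]]' -0.8
python3 -c "
from h import *
p,R,s=tool();print(np.round(s['qpos'],3))
f=snap('scene','s18');cv2.imwrite('pics/s18c.png',cv2.resize(f['pixels'][50:170,220:350],None,fx=5,fy=5,interpolation=cv2.INTER_CUBIC))"
```

```text
clock: 71.32
position: [0.4755, 0.1754, 0.0899]
tool_rot: [-3.142, -0.001, 0.612]
force: [0.4, 0.1, 0.4]
grip_width: 0.0768
[-0.065  0.598 -0.544  2.002  0.488  0.671 -1.881]
```

View pics/s18c.png

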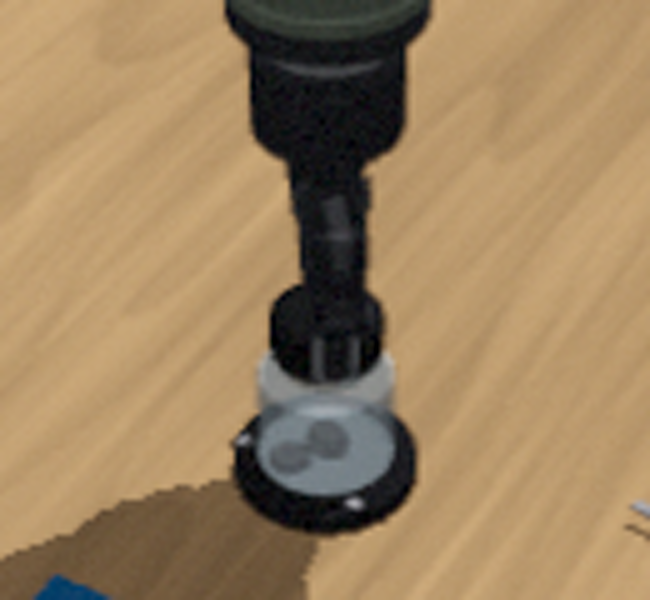

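The lid stays on and looks level. Turning back for the next grasp.

```bash
python3 -m handwheel '[[0,0,0,0,0,-0.029],[0,0,0,0,0,-0.029],[0,0,0,0,0,-0.029],[0,0,0,0,0,-0.029],[0,0,0,0,0,-0.029],[0,0,0,0,0,-0.029],[0,0,0,0,0,-0.029],[0,0,0,0,0,-0.029]]'
python3 -m handwheel '[[0,0,0,0,0,-0.029],[0,0,0,0,0,-0.029],[0,0,0,0,0,-0.029],[0,0,0,0,0,-0.029],[0,0,0,0,0,-0.029],[0,0,0,0,0,-0.029],[0,0,0,0,0,-0.029],[0,0,0,0,0,0]]'
python3 -c "
from h import *
p,R,s=tool();print(np.round(s['qpos'],3),R.T@(np.array([.4752,.1754,.0885])-p)/.025)"
```

```text
clock: 72.38
position: [0.4754, 0.1753, 0.0898]
tool_rot: [3.142, -0.0, 2.067]
force: [0.4, 0.4, 0.9]
grip_width: 0.0771
clock: 73.38
position: [0.4752, 0.1753, 0.0895]
tool_rot: [3.141, -0.001, -2.947]
force: [0.3, 0.6, 0.1]
grip_width: 0.0771
[ 0.32   0.845 -1.155  1.985  0.952  0.996  0.449] [-0.00256948  0.00372943  0.04042372]
```

```bash
python3 -m handwheel '[[0,0,0,0,0,0],[0,0,0,0,0,0],[0,0,0,0,0,0],[0,0,0,0,0,0],[0,0,0,0,0,0]]' 1 40
python3 -m handwheel '[[0,0,0.007,0,0,0.029],[0,0,0.007,0,0,0.029],[0,0,0.007,0,0,0.029],[0,0,0.007,0,0,0.029],[0,0,0.007,0,0,0.029],[0,0,0.007,0,0,0.029],[0,0,0.007,0,0,0.029],[0,0,0.007,0,0,0.029]]'
python3 -m handwheel '[[0,0,0.007,0,0,0.029],[0,0,0.007,0,0,0.029],[0,0,0.007,0,0,0.029],[0,0,0.007,0,0,0.029],[0,0,0.007,0,0,0.029],[0,0,0.007,0,0,0.029],[0,0,0.007,0,0,0.029],[0,0,0.007,0,0,0.029]]'
python3 -c "
from h import *
p,R,s=tool();print(np.round(s['qpos'],3),s['moment'])"
```

```text
clock: 74.0
position: [0.4753, 0.1756, 0.0899]
tool_rot: [3.141, 0.0, -2.944]
force: [-0.6, 1.8, 3.2]
grip_width: 0.0588
clock: 75.0
position: [0.4753, 0.1749, 0.0884]
tool_rot: [-3.141, 0.001, 1.876]
force: [-2.7, -1.5, 3.3]
grip_width: 0.059
clock: 76.0
position: [0.475, 0.1749, 0.087]
tool_rot: [3.141, 0.001, 0.418]
force: [-2.4, -1.3, 2.5]
grip_width: 0.0587
[-0.092  0.595 -0.507  2.006  0.464  0.655 -2.053] [-0.40093486  0.55406339  0.16757033]
```

About one turn in by now. Release, rise straight up and verify.

```bash
python3 -m handwheel '[[0,0,0,0,0,0],[0,0,0,0,0,0],[0,0,0,0,0,0],[0,0,0,0,0,0],[0,0,-0.6,0,0,0],[0,0,-1,0,0,0],[0,0,-1,0,0,0],[0,0,-1,0,0,0]]' -1
python3 -m handwheel '[[0,0,-1,0,0,0],[0,0,-1,0,0,0],[0,0,-1,0,0,0],[0,0,0,0,0,0]]'
python3 -c "
from h import *
p,R,s=tool();print(np.round(s['qpos'],3))
w=snap('wrist','w19')
for n,f in(('wrist',w),('scene',bot.grab_frame('scene'))):
  r=bot.trace(f,'lid')
  if r:
    for z in(.0955,.0985,.1025): print(n,r[0]['score'],z,fitcyl(f,r[0]['region'],z-.012,z+.012,.03,[.475,.175]))
f=snap('scene','s19');cv2.imwrite('pics/s19c.png',cv2.resize(f['pixels'][95:165,250:320],None,fx=8,fy=8,interpolation=cv2.INTER_CUBIC))
cells()"
```

```text
clock: 77.0
position: [0.4752, 0.1755, 0.1788]
tool_rot: [-3.142, -0.001, 0.425]
force: [0.6, -0.3, -0.7]
grip_width: 0.0857
clock: 77.5
position: [0.4758, 0.1757, 0.2544]
tool_rot: [3.141, -0.003, 0.425]
force: [0.3, 0.2, 0.1]
grip_width: 0.0854
[ 0.029  0.361 -0.639  1.857  0.254  1.002 -1.863]
wrist 0.93 0.0955 (array([0.47742754, 0.17548622]), 2948.5, np.float64(2945.5748495419975))
wrist 0.93 0.0985 (array([0.47814166, 0.17581492]), 2948.5, np.float64(3005.684022864094))
wrist 0.93 0.1025 (array([0.47909345, 0.17625367]), 2948.5, np.float64(3088.8036447119666))
scene 0.7 0.0955 (array([0.47689624, 0.17450124]), 376.0, np.float64(428.3145701061003))
scene 0.7 0.0985 (array([0.47878622, 0.17120301]), 376.0, np.float64(432.0982373195002))
scene 0.7 0.1025 (array([0.48130618, 0.16680537]), 376.0, np.float64(437.22199734300375))
```

View pics/s19c.png

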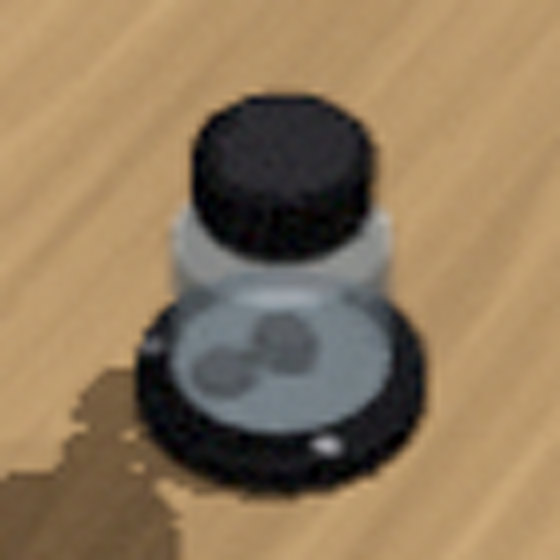

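View pics/w19.png

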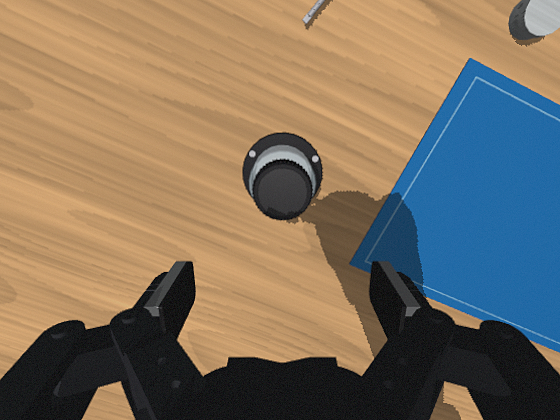

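View pics/s19.png

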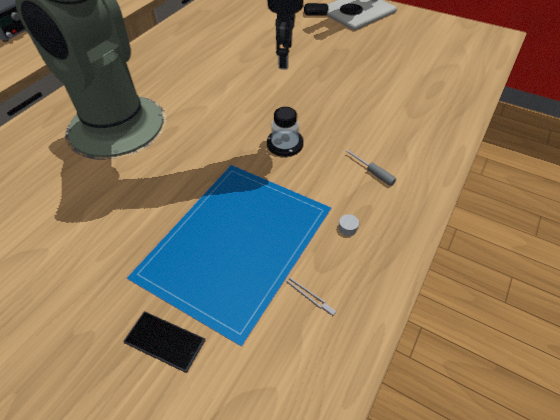

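The fit puts the lid centre near z = 0.0955 (both views agree there), about 4–5 mm below the rim. It is level, and the three cells show through the glass. The tools and phone look unmoved. Handing in.

```bash
python3 -c "
from h import *
print(bot.job_done())"
```

```text
the job is handed in; nothing more can be done
None
```

The job is handed in: all three coin cells are in the jar and the lid is screwed back on about one turn. It was done at about 78 s on the robot's clock; no verdict was reported.

- **Lid off:** I unscrewed it in three grasps, about 730° in all, and laid it flat on the bench at about (0.60, 0.09).
- **Cells:** I dropped each cell in from just above the rim. The last pictures show the mat empty. An oblique view through the glass shows two cells stacked and one beside them, so the count of three rests on reading that stack.
- **Lid on:** During the first turn it held against an upward pull of 11.5 N, so the thread had caught. I then turned it further and let go. The wrist and scene pictures put the lid centre at about z = 0.0955, roughly 4.5 mm below the rim. They agree on its position to about 1 mm, and it looks level. I judged level by eye only.
- **Other things:** the phone, screwdriver, tweezers and flux tub look unmoved in the last scene picture. I did not measure them again.

**Checks that were off:**
- The grip read about 21.5 mm on the cells instead of 24.5 mm; pictures showed each one held properly.
- Sideways forces reached about 21 N on the first lid grasp because it was off centre; I corrected that for the later grasps.
- Joint 7 came within 0.005 rad of its limit once while screwing the lid on.

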